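# Lock an access hatch with the slotted key

## Task

Take the flat-bladed key from its holder, feel the blade into the slot of the quarter-turn fastener on the hatch box, and turn the fastener clockwise (seen from above) until its slot points at the two marks on the cover, which locks the hatch. Then stand the key back in its holder, fully home, and let go. Only the key may touch the box and its fastener: work gently, never pressing or twisting on them with a total of more than 25 N, and leave the loose parts lying nearby where they are.

Things in the scene. Friction and masses are not known exactly. Their poses are not given: they have to be found in the camera images.
- hatch_box: Grey box fixed to the bench, flange 170 (its x) by 130 mm (its y), with an aluminium hatch cover, cover face 68 mm above the bench. Origin under its centre, z up. Amid the cover a dark collar ring (64 mm outside, 52 inside, 3 mm high) surrounds the slotted fastener; two short dark marks along the box's x axis show where the slot points when locked.
- collar (a point): Centre of the collar ring, 80 mm above the bench: the height of the fastener's top when not pressed. NOT the exact centre of the fastener, which floats in the collar: it stands up to 6.5 mm off this point along the box's x and 1.5 mm along its y, and stays there until pushed sideways with about 3 N. Axes as the box.
- fastener (a joint): Turn of the fastener, rad, growing clockwise from above: 0 open, 1.57 locked (slot at the marks), hard stop just beyond at 1.65; starts at 0.1 to 0.5. The slot runs along the box's y at 0 and its x at 1.57 (slot heading = box heading + 1.57 - value). Turning takes about 0.12 N m; it stays where it is left.
- cover (a point): Point on the cover face below the collar's centre, 12 mm under point collar. The fastener's head is a steel disc 36 mm across with flat top 12 mm above this face and a straight slot right across it, 4.6 mm wide, 7 mm deep. The head is sprung: pressed, it starts to sink at about 3 N, 1.5 N more per mm, and is solid after 4 mm (about 9 N).
- key_grip (a point): Centre of the key's flat handle, 34 mm wide (key's x), 14 mm thick (key's y), 55 mm high; grip it across the 14 mm, from above. The key stands upright in its holder, blade down; z is up along the key. Mass 0.08 to 0.17 kg.
- key_tip (a point): Middle of the lower edge of the key's blade, 52.5 mm below key_grip. The blade is 24 mm wide (key's x), 3 mm thick (key's y) and reaches 25 mm below the handle. The key is the same when turned half round.
- pocket (a point): Mouth of the key holder's pocket: centre of the top face of a dark steel block, 80 by 56 by 30 mm high, fixed to the bench. The pocket is 28 mm along its x, 7 mm along its y and 27 mm deep; when the key is home its handle rests on the block and its tip is 25 mm below this point.
- round_slug: Bystander: sawn round steel slug standing on end, 54 mm across, 50 mm high, origin under its centre.
- step_block: Bystander: stepped steel block, 48 x 66 x 40 mm, origin under its centre.
- clamp_strap: Bystander: flat clamp strap with two holes, 28 x 76 x 14 mm, origin under its centre.
Things that resemble listed ones, but are neither listed nor needed, are in the scene too. Leave any red look-alike of the part that bears key_grip alone.

How it is judged:
On the way, in this order (a step that is already met when the one before it is completed fails the run):
1. the key is lifted clear out of its holder (height (world z) of key_tip above 0.045 m), for 0.1 s.
2. the key's blade is down in the fastener's slot (tip at least 5.5 mm below the unpressed top face, within 12 mm of the collar's centre) (z of key_tip in the frame of collar below -0.0055 m and horizontal distance between key_tip and collar below 0.012 m), for 0.1 s.
3. with the blade in the slot, the fastener is turned to locked (beyond 1.42 rad) (value of joint fastener above 1.42 rad and z of key_tip in the frame of collar below -0.003 m and horizontal distance between key_tip and collar below 0.015 m), for 0.1 s.
At the end, for the whole second after the job is handed in: The fastener stands locked (beyond 1.42 rad, where 1.57 is in line with the marks), and the key stands in its holder: tip at least 22 mm below the pocket's mouth and within 5 mm of its centre line, upright within 0.1 rad, at rest and released (value of joint fastener above 1.42 rad and horizontal distance between key_tip and pocket below 0.005 m and z of key_tip in the frame of pocket below -0.022 m and angle between key_tip's own z axis and vertical below 0.1 rad and linear speed of key below 0.02 m/s); the robot touches nothing.
It fails at once if the key bears on the hatch box or its fastener with a contact force of more than 25 N (contact force between key and hatch_box above 25 N).
It fails at once if the robot itself touches the hatch box or its fastener (contact force between any of the fingers, the arm and hatch_box above 1 N).
It fails at once if a bystander is moved by more than 20 mm (distance of any of round_slug, step_block, clamp_strap from where it was at the start of the episode above 0.02 m).
It also fails if it takes over 72 s, if anything falls off the work surface, if the arm or the gripper's body presses on something with over 40 N, if the wrist force passes 120 N, or if a joint passes its speed limit or range.

## Robot

A 6-joint arm with a two-finger parallel gripper is mounted at the origin on a cart in front of the work surface, level with it; the furniture and walls round the work are solid. World frame = base frame: x ahead of the robot, y to its left, z up, the work surface at z = 0. Lengths are in m, angles in rad, forces in N, time in s.
With the tool pointing down it reaches from about 0.35 to 0.975 m from the base axis. Payload 17.4 kg.
Tool frame: the origin (TCP) lies on the centre line of the jaws, within the pads' length; the fingertips stand 22 mm ahead of it and the grasp point (between the pads) lies 3 mm ahead of it; z points along the fingers, y is the direction in which the jaws open and shut (so a half turn about z gives the same grasp; the last joint's range is limited). The gripper opens to 85 mm and grips with 20 to 120 N. Pads are 22 mm wide; open, the fingers measure 114 mm over their backs; the gripper's body (76 mm by 85 mm) begins 54 mm behind the grasp point. The pads swing forward as they close: fully open they stand 13 mm farther back than shut.
Start: joints at [1.27, 0.116, 1.442, -0, 1.584, -0.038], TCP at [0.175, 0.652, 0.253] pointing down, gripper open.
Joint ranges: [-2.83, 2.83], [-0.83, 2.19], [0.07, 2.5], [-1.14, 4.28], [0.01, 3], [-2.97, 2.97]. Speed limits (rad/s): [1.89, 1.89, 2.22, 3.14, 3.14, 3.14].

## Interface

Orientations are given as a unit quaternion [x, y, z, w].
In Python, from plant import robot gives the robot as it stands. The module is installed in compiled form; this text tells all that it offers.
- The arm moves only by the tool play_rows, never from a script. Its argument "series" is a list of rows, each an object with "travel": the shift along the tool's x, y, z in m, a list of three; "turn": the turn, a rotation vector about the tool's x, y, z in rad, a list of three; "fingers": the opening in per cent of the stroke, from 0 (shut) to 100 (fully open). A call has 1 to 20 rows; each row shifts and turns the pose as measured when the row begins, along the tool's axes as they then stand; what a row does not reach is not made up. A row lasts 1/12 s, in which the tool goes at most 41.7 mm and 7.16 degrees, less where a joint would pass 70% of its speed; a pose out of reach is approached as far as the arm can. A call with a gripper value outside its range is refused whole. The fingers move at their own pace and stop on an object; "force" is the grip in N (left out, the last holds). Time passes only in rows, so rows that do not move let the fingers close. It gives the time, the measured TCP pose, the force and the opening at its end, in the units of the state.
- robot.observe(): the state, without advancing time (a new reading comes with each control period).
- robot.get_image(name): name is "scene" or "side" or "wrist"; returns the picture (384x512x3 uint8, red, green, blue); there is no depth.
- robot.get_calibration(name): a dict with "fx", "fy", "cx", "cy" (pixels), "rvec" (rotation vector, rad) and "tvec" (3), from world to camera coordinates, as OpenCV has them. Camera axes: x right, y down, z forward; pixel columns grow to the right and rows downward; lengths in m; the calibration is good to about 2 mm. A picture is of the moment at which its call begins: read the wrist's pose just before it. get_calibration takes no time and is no camera call; for the wrist camera it gives the pose at the moment of the call.
- robot.job_done(): hands the job in, once; it reports no verdict.
The state is a dict: "t": time; "qpos": joint angles; "qd": joint speeds; "joint_efforts": joint torques, N m; "ee_pos": TCP position; "tcp_rot": TCP orientation; "contact_force": force on the tool from outside, world axes, zero at the start; "wrist_torque": the same for the moment, N m; "width": finger opening in m.
Only numpy, scipy, OpenCV 4.12 (cv2) and the standard library are available. Lean on these libraries where they do the work, as an engineer would, in place of code of your own. Each camera call takes 0.05 s, during which the arm holds its last target.

## Working session

There is one attempt and no reset: what is moved stays moved. The work goes in short steps, Python scripts to look and compute and a tool call to move; the robot and the scene stay as the last step left them, time stands still between calls to the robot, and variables do not carry over. Pictures are saved under pics/ and viewed, and the job is handed in when it is done.

Besides the shell and the picture viewer there is one more tool, called after "Call:" as name(argument=value, ...) on one line, values as JSON. play_rows: Moves the arm, as the interface text tells. Its arguments: {"type":"object","properties":{"series":{"type":"array","items":{"type":"object","properties":{"travel":{"type":"array","items":{"type":"number"}},"turn":{"type":"array","items":{"type":"number"}},"fingers":{"type":"number"}}}},"force":{"type":"number"}},"required":["series"]}

```bash
mkdir -p pics; ls; cat > h.py <<'E'
import numpy as np, cv2
from plant import robot
from scipy.spatial.transform import Rotation as R
def cal(n):
    c=robot.get_calibration(n); K=np.array([[c['fx'],0,c['cx']],[0,c['fy'],c['cy']],[0,0,1.]])
    return K,cv2.Rodrigues(np.array(c['rvec'],float))[0],np.array(c['tvec'],float).ravel()
def ray(c,u,v):
    K,Rm,t=c; d=Rm.T@np.linalg.inv(K)@np.array([u,v,1.]); return -Rm.T@t,d
def onz(c,u,v,z):
    o,d=ray(c,u,v); return o+d*(z-o[2])/d[2]
def proj(c,p):
    K,Rm,t=c; q=K@(Rm@np.asarray(p,float)+t); return q[:2]/q[2]
def grab(n,fn):
    c=cal(n); im=np.asarray(robot.get_image(n))[:,:,::-1].copy(); cv2.imwrite('pics/'+fn+'.png',im); return c,im
def st():
    s=robot.observe(); return s
E
python3 - <<'E'
from h import *
for n in ['scene','side','wrist']:
    c,im=grab(n,n+'0'); print(n,c[0][0,0],c[0][:2,2],-c[1].T@c[2])
    cv2.imwrite('pics/%s0b.png'%n,cv2.resize(im,(800,600),interpolation=cv2.INTER_CUBIC))
    np.savez(n+'0.npz',K=c[0],R=c[1],t=c[2])
s=st(); print(s)
E
```

```text
pics
scene 443.98918961041744 [256.98320173 189.95907722] [-0.27128892 -0.49374901  0.59420473]
side 347.06276202255924 [257.14176038 188.19955454] [ 0.56726422 -0.88387092  0.44368903]
wrist 327.82870018615216 [255.64359623 189.02095185] [0.10437032 0.67040542 0.37281042]
{'t': 0.15, 'qpos': array([ 1.27016971e+00,  1.16393294e-01,  1.44213076e+00,  5.18958248e-06,
        1.58399125e+00, -3.78020397e-02]), 'qd': array([ 0.0009362 ,  0.00082852, -0.00159063, -0.00018795,  0.00079987,
        0.0004676 ]), 'joint_efforts': array([-3.10668584e-04, -7.32506275e+01, -6.32857060e+01, -1.57304366e-04,
        4.94013220e-03, -4.00657700e-05]), 'ee_pos': array([0.17534201, 0.65169628, 0.25270818]), 'tcp_rot': array([ 1.31034339e-01,  9.91377723e-01, -4.54300609e-04, -8.02485757e-05]), 'contact_force': array([-0.00410477, -0.15810532, -0.11495108]), 'wrist_torque': array([-0.03585044, -0.03558845, -0.05520027]), 'width': 0.08547427158751761}
```

View pics/scene0b.png

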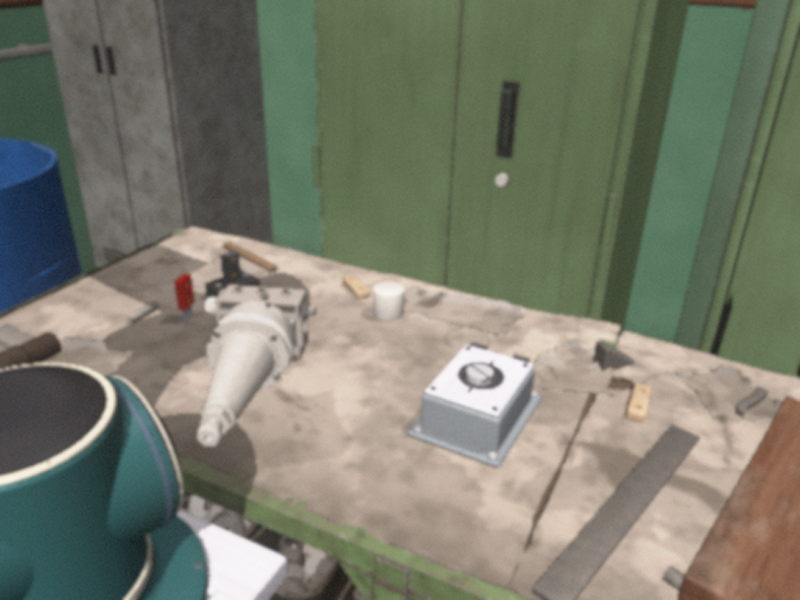

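View pics/side0b.png

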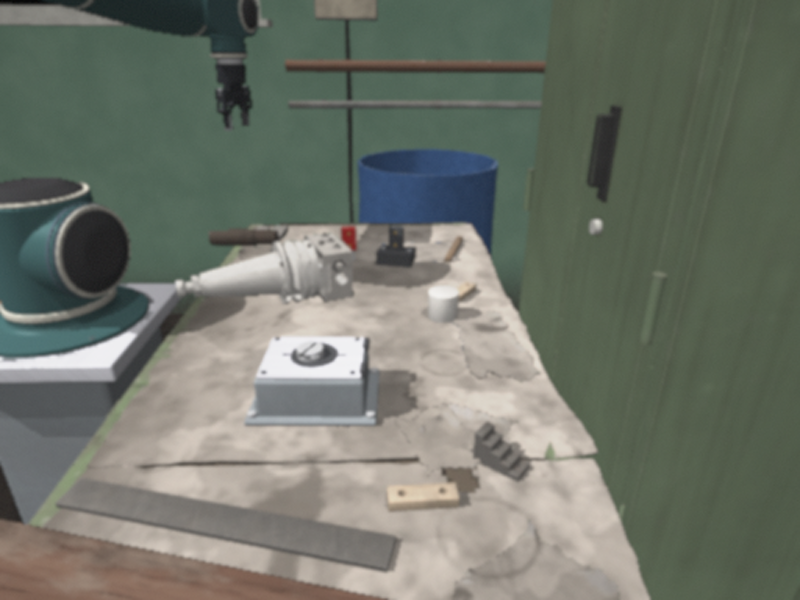

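View pics/wrist0b.png

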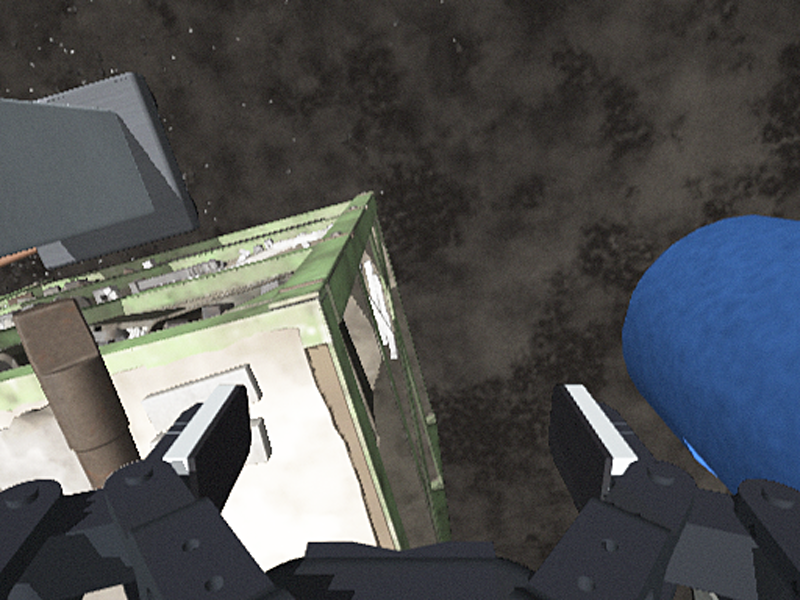

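The scene view shows these candidates for the key:
- A black upright handle on a dark block at about (231,265) of 800x600. It is also in the side view at (397,238).
- A red look-alike at (184,292), side view (348,238).
- A wooden handle at (250,255).

By the description I choose the black one on the dark block. The hatch box is at (480,400) in the scene view.

```bash
python3 - <<'E'
from h import *
def L(n):
    d=np.load(n+'0.npz'); return d['K'],d['R'],d['t']
cs,cd=L('scene'),L('side')
def tri(a,b):
    o1,d1=ray(cs,a[0]*.64,a[1]*.64); o2,d2=ray(cd,b[0]*.64,b[1]*.64)
    A=np.stack([d1,-d2],1); s,_,_,_=np.linalg.lstsq(A,o2-o1,rcond=None); p,q=o1+d1*s[0],o2+d2*s[1]; return (p+q)/2,np.linalg.norm(p-q)
print('fast',tri((480,375),(313,353)),onz(cs,480*.64,375*.64,.08))
print('keytop',tri((231,254),(397,229)))
print('red',tri((184,277),(348,229)))
for n,p in dict(block=(232,288),mug=(388,318)).items(): print(n,onz(cs,p[0]*.64,p[1]*.64,0.03))
for n,f,b in (('scene',(280,360,600,480),'f'),('scene',(170,220,320,320),'k'),('side',(330,210,480,280),'ks')):
    im=cv2.imread('pics/%s0.png'%n); x0,y0,x1,y1=[int(v*.64) for v in f]
    cv2.imwrite('pics/crop_%s.png'%b,cv2.resize(im[y0:y1,x0:x1],None,fx=6 if b!='f' else 3,fy=6 if b!='f' else 3,interpolation=cv2.INTER_CUBIC))
E
```

```text
fast (array([ 0.47178783, -0.25024117,  0.06922623]), np.float64(0.0006039489532655434)) [ 0.45610376 -0.25549575  0.08      ]
keytop (array([0.59908347, 0.27031615, 0.07815362]), np.float64(0.00262843700329186))
red (array([0.49034272, 0.27983167, 0.07646191]), np.float64(0.003946124062767486))
block [0.56994996 0.25026583 0.03      ]
mug [ 0.6091103  -0.03931272  0.03      ]
```

View pics/crop_k.png

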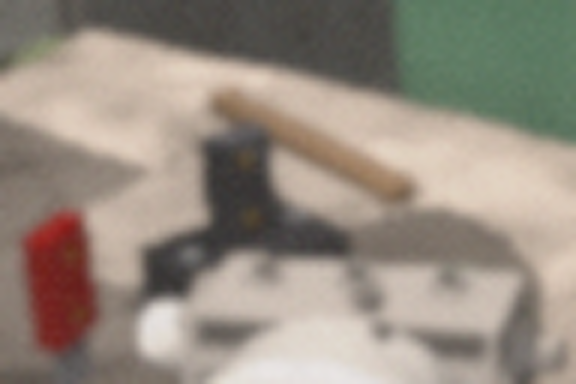

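View pics/crop_ks.png

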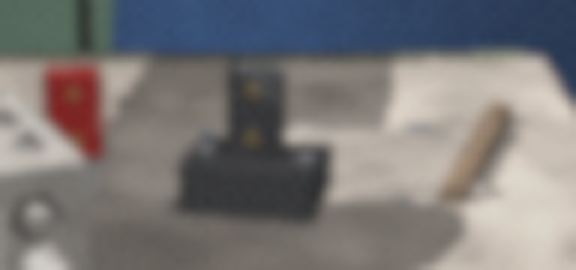

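Call:
play_rows(series=[{"travel":[-0.035,-0.0165,0]},{"travel":[-0.035,-0.0165,0]},{"travel":[-0.035,-0.0165,0]},{"travel":[-0.035,-0.0165,0]},{"travel":[-0.035,-0.0165,0]},{"travel":[-0.035,-0.0165,0]},{"travel":[-0.035,-0.0165,0]},{"travel":[-0.035,-0.0165,0]},{"travel":[-0.035,-0.0165,0]},{"travel":[-0.035,-0.0165,0]},{"travel":[-0.035,-0.0165,0]},{"travel":[-0.035,-0.0165,0]},{"travel":[-0.035,-0.0165,0]},{"travel":[-0.035,-0.0165,0]},{"travel":[-0.035,-0.0165,0]},{"travel":[-0.035,-0.0165,0]}])

```text
validation failed for argument at $.se...
```

```bash
python3 - <<'E'
from h import *
s=st(); c,im=grab('wrist','w1'); np.savez('w1.npz',K=c[0],R=c[1],t=c[2])
print(s['t'],s['ee_pos'],s['tcp_rot'],-c[1].T@c[2],c[1][2])
cv2.imwrite('pics/w1b.png',cv2.resize(im,(800,600),interpolation=cv2.INTER_CUBIC))
E
```

```text
0.15 [0.17534201 0.65169628 0.25270818] [ 1.31034339e-01  9.91377723e-01 -4.54300609e-04 -8.02485757e-05] [0.10437234 0.67041199 0.37291183] [ 0.28078423 -0.07747118 -0.95663913]
```

View pics/w1b.png

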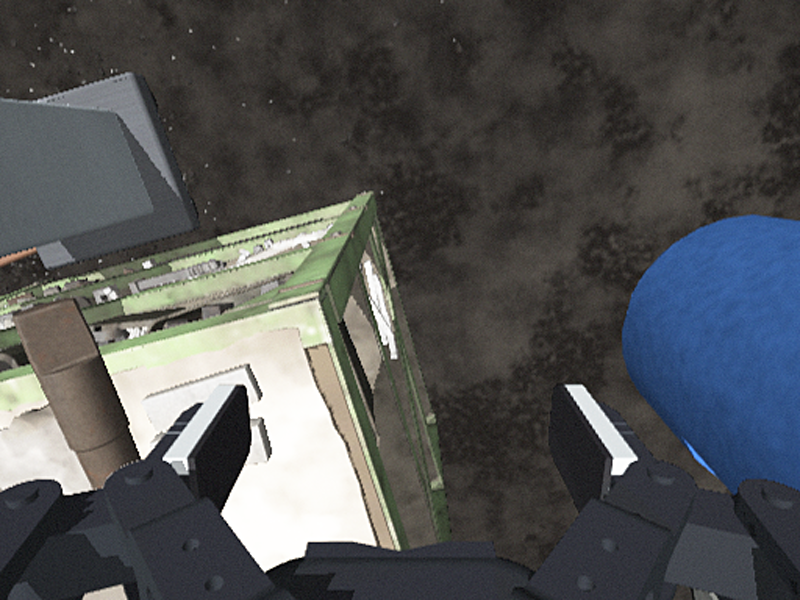

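Call:
play_rows(series=[{"travel":[-0.035,-0.0165,0],"turn":[0,0,0],"fingers":100},{"travel":[-0.035,-0.0165,0],"turn":[0,0,0],"fingers":100},{"travel":[-0.035,-0.0165,0],"turn":[0,0,0],"fingers":100},{"travel":[-0.035,-0.0165,0],"turn":[0,0,0],"fingers":100},{"travel":[-0.035,-0.0165,0],"turn":[0,0,0],"fingers":100},{"travel":[-0.035,-0.0165,0],"turn":[0,0,0],"fingers":100},{"travel":[-0.035,-0.0165,0],"turn":[0,0,0],"fingers":100},{"travel":[-0.035,-0.0165,0],"turn":[0,0,0],"fingers":100},{"travel":[-0.035,-0.0165,0],"turn":[0,0,0],"fingers":100},{"travel":[-0.035,-0.0165,0],"turn":[0,0,0],"fingers":100},{"travel":[-0.035,-0.0165,0],"turn":[0,0,0],"fingers":100},{"travel":[-0.035,-0.0165,0],"turn":[0,0,0],"fingers":100},{"travel":[-0.035,-0.0165,0],"turn":[0,0,0],"fingers":100},{"travel":[-0.035,-0.0165,0],"turn":[0,0,0],"fingers":100},{"travel":[-0.035,-0.0165,0],"turn":[0,0,0],"fingers":100},{"travel":[0,0,0],"turn":[0,0,0],"fingers":100}])

```text
t: 1.53
ee_pos: [0.6353, 0.2581, 0.2491]
tcp_rot: [0.128, 0.992, -0.002, -0.001]
contact_force: [-0.0, -0.5, -0.1]
width: 0.0855
```

```bash
cat > look.py <<'E'
import sys
from h import *
n=sys.argv[1]
s=st(); c,im=grab('wrist',n); np.savez(n+'.npz',K=c[0],R=c[1],t=c[2])
x=R.from_quat(s['tcp_rot']).as_matrix()
print(s['t'],s['ee_pos'].round(4),s['tcp_rot'].round(4),'F',s['contact_force'].round(2),'w',s['width'],'tool x',x[:,0].round(4),'q6',s['qpos'][5].round(3))
cv2.imwrite('pics/%sb.png'%n,cv2.resize(im,(800,600),interpolation=cv2.INTER_CUBIC))
E
python3 look.py w2
```

```text
1.5333 [0.6353 0.2581 0.2491] [ 0.1279  0.9918 -0.0018 -0.001 ] F [-0.03 -0.48 -0.09] w 0.0855100790690928 tool x [-0.9673  0.2538  0.0015] q6 -0.965
```

View pics/w2b.png

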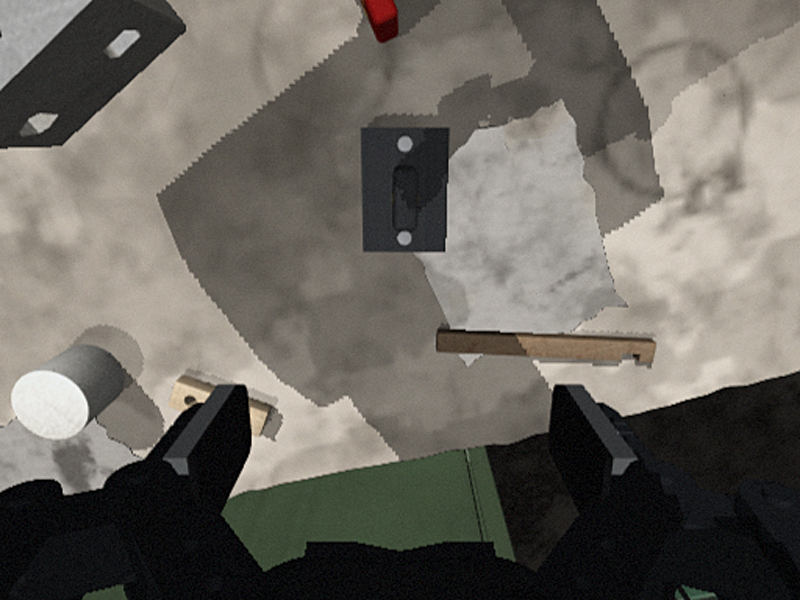

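```bash
python3 - <<'E'
import cv2
im=cv2.imread('pics/w2.png'); cv2.imwrite('pics/w2c.png',cv2.resize(cv2.convertScaleAbs(im[70:170,215:305],alpha=2.2,beta=10),None,fx=6,fy=6,interpolation=cv2.INTER_CUBIC))
E
```

```text
(no output)
```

View pics/w2c.png

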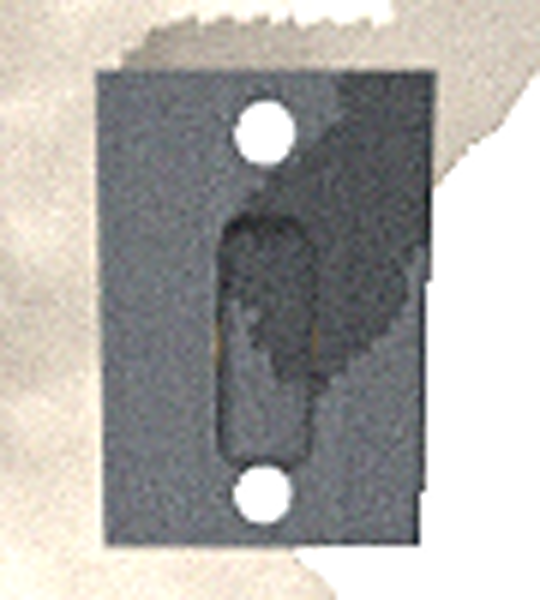

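```bash
python3 - <<'E'
from h import *
d=np.load('w2.npz'); c=(d['K'],d['R'],d['t'])
f=lambda u,v,z: onz(c,u/6+215-.5+.08,v/6+70-.5+.08,z)
B=[f(97,70,.03),f(437,70,.03),f(420,545,.03),f(103,545,.03)]
for b in B: print(b[:2].round(4))
B=np.array(B); print('block c',B.mean(0), [np.linalg.norm(B[i]-B[i-1]).round(4) for i in range(4)])
ax=(B[0]+B[1]-B[2]-B[3]); print('axis heading',np.degrees(np.arctan2(ax[1],ax[0])))
H=np.array([f(219,214,.085),f(313,214,.085),f(313,464,.085),f(219,464,.085)]); 
print('handle c',H.mean(0),[np.linalg.norm(H[i]-H[i-1]).round(4) for i in range(4)])
ax=(H[0]+H[1]-H[2]-H[3]); print('axis heading',np.degrees(np.arctan2(ax[1],ax[0])))
S=[f(265,131,.031),f(263,494,.031)];print('screws',S,np.mean(S,0),np.degrees(np.arctan2(*(S[0]-S[1])[1::-1])))
s=st(); Rt=R.from_quat(s['tcp_rot']).as_matrix(); print('tool z',Rt[:,2],'toolx heading',np.degrees(np.arctan2(Rt[1,0],Rt[0,0])))
h=(H.mean(0)); print('delta tool',Rt.T@(np.array([h[0],h[1],.0575])-s['ee_pos']))
E
```

```text
[0.5501 0.2534]
[0.5642 0.3073]
[0.6407 0.2865]
[0.6266 0.2326]
block c [0.59540049 0.26992514 0.03      ] [np.float64(0.0793), np.float64(0.0557), np.float64(0.0793), np.float64(0.0557)]
axis heading 164.77560120808263
handle c [0.5939377  0.27037757 0.085     ] [np.float64(0.0353), np.float64(0.0132), np.float64(0.0353), np.float64(0.0137)]
axis heading 165.46516838654168
screws [array([0.56634157, 0.27761927, 0.031     ]), array([0.62478462, 0.26209876, 0.031     ])] [0.59556309 0.26985901 0.031     ] 165.1274596120042
tool z [-0.00319752 -0.00267842 -0.9999913 ] toolx heading 165.32165558964974
delta tool [0.0406424  0.00085657 0.19177171]
```

The close crop shows the black handle's top (14 by 35 mm) centred on the dark steel block, with two white screws. Crop corners are (219,214) to (313,464). Block and handle agree on about (0.595, 0.270), heading 165°. The red look-alike is well away.

Call:
play_rows(series=[{"travel":[0.02,0,0.02],"turn":[0,0,0],"fingers":100},{"travel":[0.02,0,0.03],"turn":[0,0,0],"fingers":100},{"travel":[0,0,0.03],"turn":[0,0,0],"fingers":100},{"travel":[0,0,0.02],"turn":[0,0,0],"fingers":100},{"travel":[0,0,0],"turn":[0,0,0],"fingers":100},{"travel":[0,0,0],"turn":[0,0,0],"fingers":100}])

```text
t: 2.08
ee_pos: [0.5914, 0.2716, 0.1466]
tcp_rot: [0.128, 0.992, -0.001, -0.001]
contact_force: [0.6, 0.1, 0.4]
width: 0.0851
```

```bash
python3 look.py w3; python3 - <<'E'
from h import *
s=st(); Rt=R.from_quat(s['tcp_rot']).as_matrix(); print('d',Rt.T@(np.array([.595,.270,.062])-s['ee_pos']),Rt[:,2])
E
```

```text
2.0833 [0.5914 0.2716 0.1466] [ 1.281e-01  9.918e-01 -8.000e-04 -1.100e-03] F [0.62 0.15 0.43] w 0.08514128798178516 tool x [-0.9672  0.2541  0.002 ] q6 -0.922
d [-0.00399654 -0.00049904  0.08466217] [-0.00243373 -0.0011806  -0.99999634]
```

View pics/w3b.png

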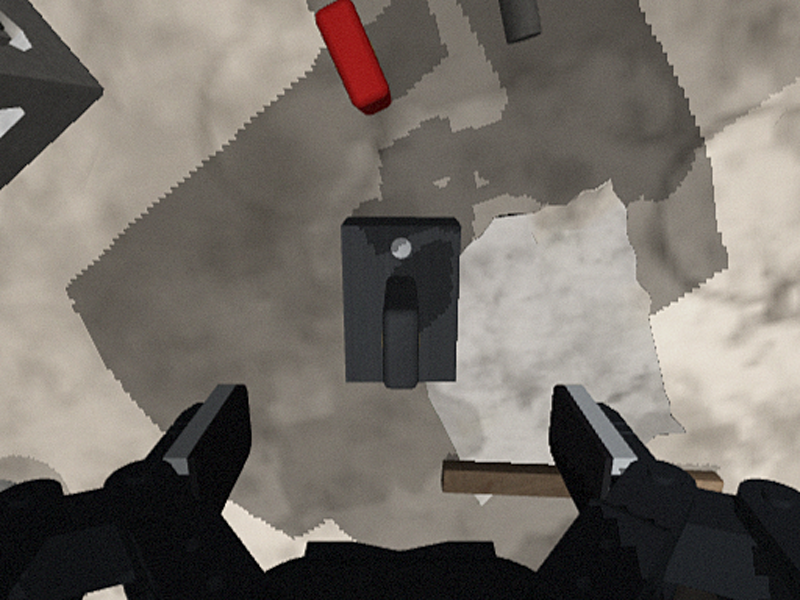

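The wrist view shows the handle centred between the pads at (401,345), parallel to them. Descending to grasp.

Call:
play_rows(series=[{"travel":[-0.004,0,0.025],"turn":[0,0,0],"fingers":100},{"travel":[0,0,0.025],"turn":[0,0,0],"fingers":100},{"travel":[0,0,0.02],"turn":[0,0,0],"fingers":100},{"travel":[0,0,0.008],"turn":[0,0,0],"fingers":100},{"travel":[0,0,0.0],"turn":[0,0,0],"fingers":100},{"travel":[0,0,0.0],"turn":[0,0,0],"fingers":100}])

```text
t: 2.63
ee_pos: [0.5994, 0.2736, 0.0778]
tcp_rot: [0.127, 0.992, 0.003, 0.005]
contact_force: [0.2, -0.4, 1.0]
width: 0.0848
```

```bash
python3 look.py w4; python3 - <<'E'
from h import *
s=st(); Rt=R.from_quat(s['tcp_rot']).as_matrix(); print('d',Rt.T@(np.array([.595,.270,.062])-s['ee_pos']),Rt[:,2])
E
```

```text
2.6333 [0.5994 0.2736 0.0778] [0.1275 0.9918 0.0026 0.0046] F [ 0.21 -0.44  1.02] w 0.08482295823903672 tool x [-0.9675  0.2529 -0.0084] q6 -0.926
d [ 0.00363361 -0.00482261  0.01610831] [ 0.01030153  0.004312   -0.99993764]
```

View pics/w4b.png

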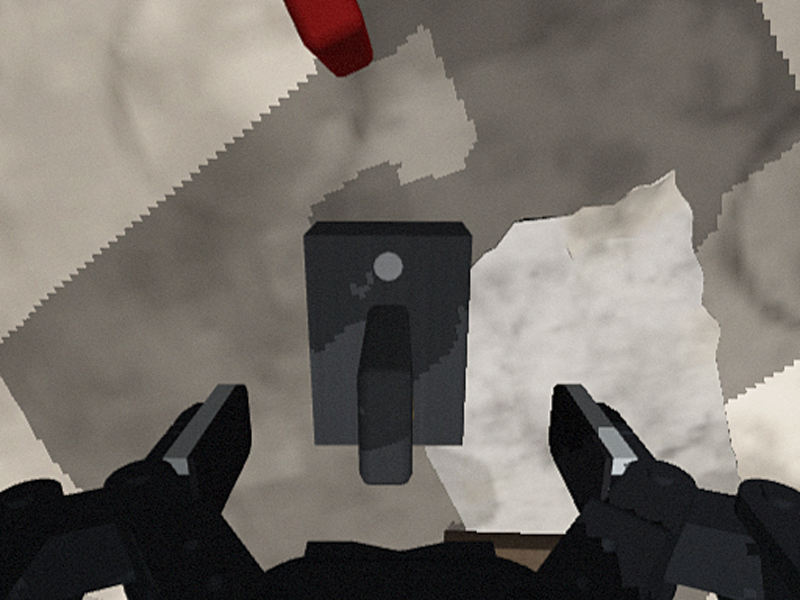

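```bash
cat > d.py <<'E'
import sys
from h import *
# d.py x y z heading_deg(of tool x)
x,y,z,h=map(float,sys.argv[1:5])
s=st(); Rt=R.from_quat(s['tcp_rot']).as_matrix()
c,si=np.cos(np.radians(h)),np.sin(np.radians(h))
Rd=np.array([[c,si,0],[si,-c,0],[0,0,-1.]])
rv=R.from_matrix(Rt.T@Rd).as_rotvec()
print('t',round(s['t'],2),'travel',(Rt.T@(np.array([x,y,z])-s['ee_pos'])).round(4),'turn',rv.round(4),'pos',s['ee_pos'].round(4),'F',s['contact_force'].round(2),'T',s['wrist_torque'].round(2),'w',round(s['width'],4),'q6',s['qpos'][5].round(2))
E
python3 d.py .595 .27 .062 165
```

```text
t 2.68 travel [ 0.0036 -0.0048  0.0161] turn [0.0068 0.0089 0.0061] pos [0.5996 0.2737 0.0782] F [0.17 0.54 0.14] T [-0.05 -0.04 -0.  ] w 0.0851 q6 -0.93
```

Call:
play_rows(series=[{"travel":[0.004,-0.005,0.008],"turn":[0.007,0.009,0.006],"fingers":100},{"travel":[0,0,0.008],"turn":[0,0,0],"fingers":100},{"travel":[0,0,0.0],"turn":[0,0,0],"fingers":100},{"travel":[0,0,0.0],"turn":[0,0,0],"fingers":100}])

```text
t: 3.02
ee_pos: [0.5955, 0.2701, 0.0651]
tcp_rot: [0.131, 0.991, 0.001, 0.002]
contact_force: [0.1, -0.2, 0.6]
width: 0.0854
```

```bash
python3 d.py .595 .27 .062 165
```

```text
t 3.02 travel [ 0.0005 -0.0002  0.0031] turn [ 0.0022  0.0031 -0.0006] pos [0.5955 0.2701 0.0651] F [ 0.14 -0.21  0.65] T [ 0.01 -0.02 -0.01] w 0.0854 q6 -0.92
```

Call:
play_rows(series=[{"travel":[0,0,0.002],"turn":[0.002,0.003,0],"fingers":40},{"travel":[0,0,0],"turn":[0,0,0],"fingers":20},{"travel":[0,0,0.0],"turn":[0,0,0],"fingers":5},{"travel":[0,0,0.0],"turn":[0,0,0],"fingers":0},{"travel":[0,0,0.0],"turn":[0,0,0],"fingers":0},{"travel":[0,0,0.0],"turn":[0,0,0],"fingers":0},{"travel":[0,0,0.0],"turn":[0,0,0],"fingers":0},{"travel":[0,0,0.0],"turn":[0,0,0],"fingers":0}], force=80)

```text
t: 3.68
ee_pos: [0.5959, 0.2702, 0.0638]
tcp_rot: [0.131, 0.991, 0.0, 0.0]
contact_force: [-0.9, 1.1, -0.7]
width: 0.0127
```

```bash
python3 d.py .595 .27 .062 165
```

```text
t 3.68 travel [ 0.0008 -0.0004  0.0018] turn [ 0.0005  0.0006 -0.0006] pos [0.5959 0.2702 0.0638] F [-0.92  1.07 -0.66] T [0.02 0.03 0.03] w 0.0127 q6 -0.92
```

Call:
play_rows(series=[{"travel":[0,0,-0.01],"turn":[0,0,0],"fingers":0},{"travel":[0,0,-0.012],"turn":[0,0,0],"fingers":0},{"travel":[0,0,-0.012],"turn":[0,0,0],"fingers":0},{"travel":[0,0,-0.02],"turn":[0,0,0],"fingers":0},{"travel":[0,0,-0.03],"turn":[0,0,0],"fingers":0},{"travel":[0,0,-0.03],"turn":[0,0,0],"fingers":0},{"travel":[0,0,-0.03],"turn":[0,0,0],"fingers":0},{"travel":[0,0,0],"turn":[0,0,0],"fingers":0},{"travel":[0,0,0],"turn":[0,0,0],"fingers":0}])

```text
t: 4.43
ee_pos: [0.5949, 0.2698, 0.2233]
tcp_rot: [0.131, 0.991, 0.001, 0.001]
contact_force: [0.9, -0.1, -2.2]
width: 0.013
```

```bash
python3 d.py .47 -.2 .23 165;python3 look.py w5
```

```text
t 4.43 travel [-0.0012 -0.4862 -0.0077] turn [ 0.0021  0.0026 -0.0006] pos [0.5949 0.2698 0.2233] F [ 0.91 -0.11 -2.25] T [-0.05  0.02 -0.03] w 0.013 q6 -0.92
4.4333 [0.5949 0.2698 0.2233] [1.308e-01 9.914e-01 9.000e-04 1.400e-03] F [ 0.91 -0.11 -2.25] w 0.013029703531734832 tool x [-0.9658  0.2594 -0.0026] q6 -0.922
```

View pics/w5b.png

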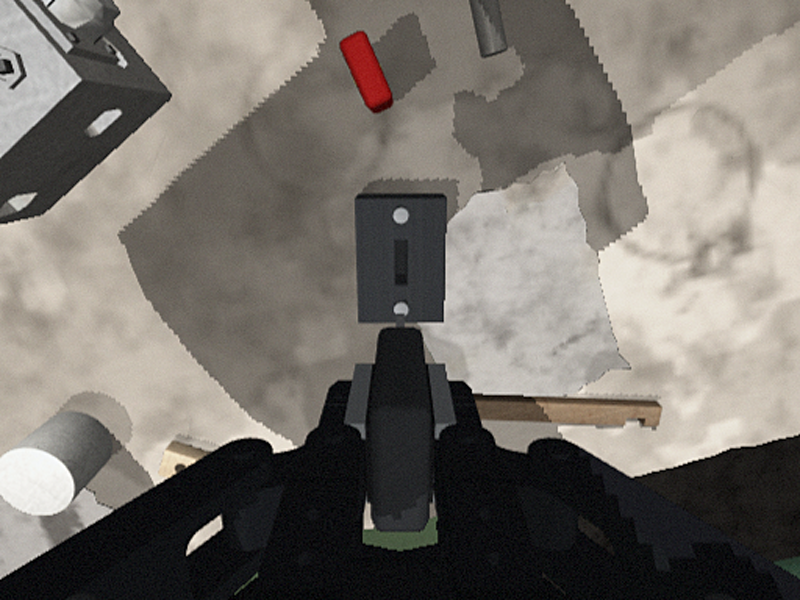

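```bash
python3 - <<'E'
from h import *
import numpy as np
im=cv2.imread('pics/scene0.png'); cv2.imwrite('pics/cf.png',cv2.resize(im[210:300,255:350],None,fx=6,fy=6,interpolation=cv2.INTER_CUBIC))
E
```

```text
(no output)
```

View pics/cf.png

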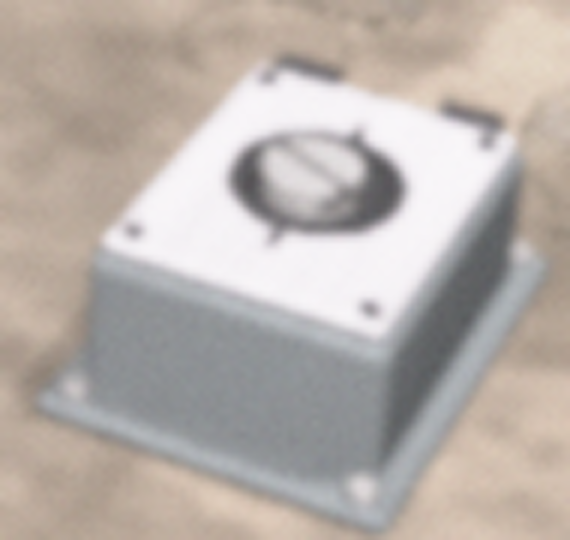

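```bash
python3 - <<'E'
from h import *
d=np.load('scene0.npz'); c=(d['K'],d['R'],d['t'])
f=lambda u,v,z: onz(c,u/6+255-.4,v/6+210-.4,z)
def hd(a,b): e=b-a; return np.degrees(np.arctan2(e[1],e[0])),np.linalg.norm(e)
print('marks',hd(f(275,235,.068),f(362,130,.068)),(f(275,235,.068)+f(362,130,.068))/2)
P=[f(38,395,.006),f(380,530,.006),f(545,265,.006)]
print(hd(P[0],P[1]),hd(P[1],P[2]),(P[0]+P[2])/2)
print('slot',hd(f(275,145,.08),f(345,200,.08)))
p=f(318,170,.08); print(p)
E
```

```text
marks (np.float64(-2.6109625866058863), np.float64(0.07578776713350778)) [ 0.47470339 -0.2509069   0.068     ]
(np.float64(-93.88143023353682), np.float64(0.12863956224045714)) (np.float64(-1.6618829524828584), np.float64(0.16750088218246614)) [ 0.4716239  -0.25003205  0.006     ]
slot (np.float64(-120.75412919310266), np.float64(0.03889136534684405))
[ 0.46358385 -0.2534989   0.08      ]
```

```bash
python3 d.py .447 -.294 .235 165
```

```text
t 4.48 travel [-0.0032 -0.5831 -0.0128] turn [ 0.003   0.0036 -0.0005] pos [0.5951 0.27   0.224 ] F [0.47 0.64 0.68] T [-0.06  0.03 -0.05] w 0.013 q6 -0.92
```

Call:
play_rows(series=[{"travel":[0,-0.02,-0.01],"turn":[0,0,0],"fingers":0},{"travel":[0,-0.035,0],"turn":[0,0,0],"fingers":0},{"travel":[0,-0.035,0],"turn":[0,0,0],"fingers":0},{"travel":[0,-0.035,0],"turn":[0,0,0],"fingers":0},{"travel":[0,-0.035,0],"turn":[0,0,0],"fingers":0},{"travel":[0,-0.035,0],"turn":[0,0,0],"fingers":0},{"travel":[0,-0.035,0],"turn":[0,0,0],"fingers":0},{"travel":[0,-0.035,0],"turn":[0,0,0],"fingers":0},{"travel":[0,-0.035,0],"turn":[0,0,0],"fingers":0},{"travel":[0,-0.035,0],"turn":[0,0,0],"fingers":0},{"travel":[0,-0.035,0],"turn":[0,0,0],"fingers":0},{"travel":[0,-0.035,0],"turn":[0,0,0],"fingers":0},{"travel":[0,-0.035,0],"turn":[0,0,0],"fingers":0},{"travel":[0,-0.035,0],"turn":[0,0,0],"fingers":0},{"travel":[0,-0.035,0],"turn":[0,0,0],"fingers":0},{"travel":[0,-0.035,0],"turn":[0,0,0],"fingers":0},{"travel":[0,-0.015,0],"turn":[0,0,0],"fingers":0},{"travel":[0,0,0],"turn":[0,0,0],"fingers":0}])

```text
t: 5.98
ee_pos: [0.4357, -0.2928, 0.2207]
tcp_rot: [0.128, 0.992, 0.001, -0.006]
contact_force: [0.3, 1.0, -0.8]
width: 0.0131
```

```bash
python3 d.py .447 -.294 .235 60
```

```text
t 5.98 travel [-0.0111  0.0018 -0.0145] turn [-0.0106 -0.0099  1.8367] pos [ 0.4357 -0.2928  0.2207] F [ 0.27  1.   -0.83] T [-0.05  0.04 -0.05] w 0.0131 q6 -1.95
```

Call:
play_rows(series=[{"travel":[-0.01,0,-0.01],"turn":[0,0,0.12],"fingers":0},{"travel":[0,0,0],"turn":[0,0,0.12],"fingers":0},{"travel":[0,0,0],"turn":[0,0,0.12],"fingers":0},{"travel":[0,0,0],"turn":[0,0,0.12],"fingers":0},{"travel":[0,0,0],"turn":[0,0,0.12],"fingers":0},{"travel":[0,0,0],"turn":[0,0,0.12],"fingers":0},{"travel":[0,0,0],"turn":[0,0,0.12],"fingers":0},{"travel":[0,0,0],"turn":[0,0,0.12],"fingers":0},{"travel":[0,0,0],"turn":[0,0,0.12],"fingers":0},{"travel":[0,0,0],"turn":[0,0,0.12],"fingers":0},{"travel":[0,0,0],"turn":[0,0,0.12],"fingers":0},{"travel":[0,0,0],"turn":[0,0,0.12],"fingers":0},{"travel":[0,0,0],"turn":[0,0,0.12],"fingers":0},{"travel":[0,0,0],"turn":[0,0,0.12],"fingers":0},{"travel":[0,0,0],"turn":[0,0,0.1],"fingers":0},{"travel":[0,0,0],"turn":[0,0,0],"fingers":0},{"travel":[0,0,0],"turn":[0,0,0],"fingers":0}])

```text
t: 7.4
ee_pos: [0.4447, -0.285, 0.2194]
tcp_rot: [0.87, 0.493, -0.007, -0.014]
contact_force: [-0.3, 0.7, -1.0]
width: 0.0128
```

```bash
python3 d.py .447 -.294 .235 60
```

```text
t 7.4 travel [-0.0065  0.0061 -0.0158] turn [-0.0312 -0.0018 -0.016 ] pos [ 0.4447 -0.285   0.2194] F [-0.32  0.67 -0.97] T [-0.01 -0.02  0.03] w 0.0128 q6 -0.08
```

Call:
play_rows(series=[{"travel":[-0.006,0.006,0],"turn":[-0.031,-0.002,-0.016],"fingers":0},{"travel":[0,0,0],"turn":[0,0,0],"fingers":0},{"travel":[0,0,0],"turn":[0,0,0],"fingers":0}])

```text
t: 7.65
ee_pos: [0.4469, -0.292, 0.2183]
tcp_rot: [0.863, 0.505, -0.0, -0.001]
contact_force: [0.1, 0.0, -1.1]
width: 0.0132
```

```bash
python3 d.py .447 -.294 .22 60; python3 look.py w6
```

```text
t 7.65 travel [-0.0016  0.0011 -0.0017] turn [-0.0015 -0.0003  0.0108] pos [ 0.4469 -0.292   0.2183] F [ 0.06  0.02 -1.12] T [-0.03 -0.01 -0.01] w 0.0132 q6 -0.11
7.65 [ 0.4469 -0.292   0.2183] [ 8.633e-01  5.047e-01 -3.000e-04 -7.000e-04] F [ 0.06  0.02 -1.12] w 0.013201196900247564 tool x [4.906e-01 8.714e-01 3.000e-04] q6 -0.114
```

View pics/w6b.png

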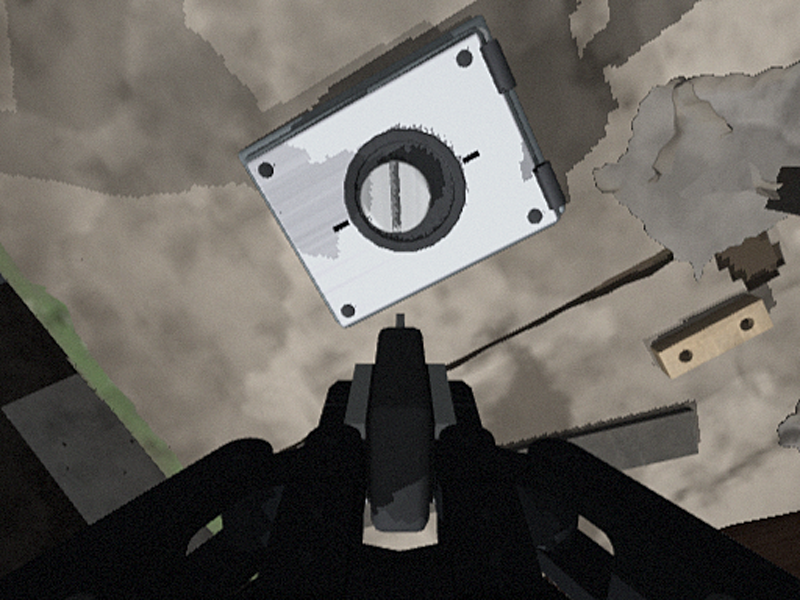

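The wrist view from over the box shows:
- Collar ring centred at about (405,189), and the disc lying to its left.
- Slot running from (394,162) to (397,230), almost in line with the blade, whose tip shows at (400,320).
- Locked marks at (341,226) and (471,157).

```bash
python3 - <<'E'
import cv2
im=cv2.imread('pics/w6.png'); cv2.imwrite('pics/w6c.png',cv2.resize(im[75:165,205:315],None,fx=6,fy=6,interpolation=cv2.INTER_CUBIC))
E
```

```text
(no output)
```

View pics/w6c.png

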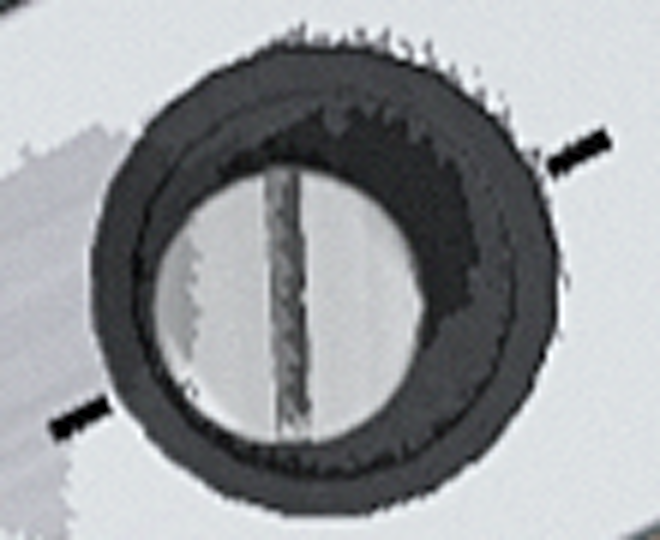

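```bash
cat > m6.py <<'E'
from h import *
d=np.load('w6.npz'); c=(d['K'],d['R'],d['t'])
f=lambda u,v,z: onz(c,u/6+205-.42,v/6+75-.42,z)
def hd(a,b): e=b-a; return np.degrees(np.arctan2(e[1],e[0])),np.linalg.norm(e)
D=f(288,305,.08); s1,s2=f(295,440,.08),f(282,170,.08)
print('disc',D,'slot',(s1+s2)/2,hd(s1,s2))
print('disc diam',hd(f(153,305,.08),f(423,305,.08)),hd(f(288,165,.08),f(288,445,.08)))
print('collar',f(325,280,.071),hd(f(92,280,.071),f(557,280,.071)))
print('marks',hd(f(78,420,.068),f(580,152,.068)),(f(78,420,.068)+f(580,152,.068))/2)
Rt=np.array([[.4906,.8714,0],[.8714,-.4906,0],[0,0,-1]]).T
tcp=np.array([.4469,-.292,.2183])
for off in ([0,0,.0588],[.012,0,.0588],[.012,.0015,.0588],[.012,-.0015,.0588],[.017,0.007,.031],[.017,-.007,.031]):
    p=tcp+Rt.T.T@np.array(off) if False else tcp+np.column_stack([Rt[0],Rt[1],Rt[2]])@np.array(off)
    print(off,proj(c,p)*800/512)
E
python3 m6.py; python3 - <<'E'
import cv2
im=cv2.imread('pics/w6.png'); cv2.imwrite('pics/w6t.png',cv2.resize(cv2.convertScaleAbs(im[190:260,220:292],alpha=2),None,fx=8,fy=8,interpolation=cv2.INTER_CUBIC))
E
```

```text
disc [ 0.46848168 -0.25048718  0.08      ] slot [ 0.46838466 -0.25082367  0.08      ] (np.float64(63.25672432557562), np.float64(0.034610247907920895))
disc diam (np.float64(-29.38223254213892), np.float64(0.03501572267990442)) (np.float64(-119.54070037581309), np.float64(0.03585524030448366))
collar [ 0.47388414 -0.25081742  0.071     ] (np.float64(-29.38254399614424), np.float64(0.06217681166836837))
marks (np.float64(-1.62109633088817), np.float64(0.07666933047460828)) [ 0.47310415 -0.25201146  0.068     ]
[0, 0, 0.0588] [397.17048194 344.22091898]
[0.012, 0, 0.0588] [397.12553462 314.03299849]
[0.012, 0.0015, 0.0588] [401.1877074  314.03322921]
[0.012, -0.0015, 0.0588] [393.06339071 314.03276777]
[0.017, 0.007, 0.031] [418.93963456 327.80584102]
[0.017, -0.007, 0.031] [374.42437037 327.80277617]
```

View pics/w6t.png

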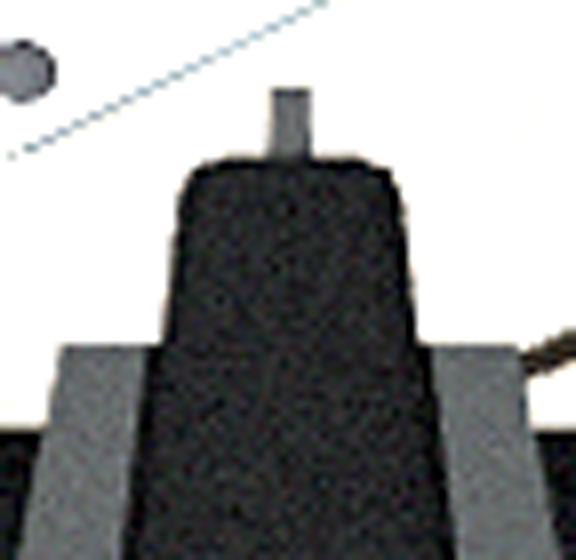

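```bash
python3 d.py .4674 -.2503 .15 63.3
```

```text
t 7.7 travel [ 0.0464 -0.0025  0.0683] turn [-0.0014 -0.0002 -0.0469] pos [ 0.4469 -0.2921  0.2183] F [-0.41 -0.86 -1.14] T [ 0.    0.02 -0.02] w 0.0131 q6 -0.11
```

Call:
play_rows(series=[{"travel":[0.02,0,0],"turn":[0,0,-0.047],"fingers":0},{"travel":[0.026,-0.0025,0],"turn":[0,0,0],"fingers":0},{"travel":[0,0,0.02],"turn":[0,0,0],"fingers":0},{"travel":[0,0,0.02],"turn":[0,0,0],"fingers":0},{"travel":[0,0,0.015],"turn":[0,0,0],"fingers":0},{"travel":[0,0,0],"turn":[0,0,0],"fingers":0},{"travel":[0,0,0],"turn":[0,0,0],"fingers":0}])

```text
t: 8.28
ee_pos: [0.4668, -0.2466, 0.1625]
tcp_rot: [0.849, 0.529, -0.001, -0.002]
contact_force: [0.3, -0.2, -0.6]
width: 0.0131
```

```bash
python3 d.py .4674 -.2503 .15 63.3
```

```text
t 8.28 travel [-0.0031  0.0023  0.0125] turn [-0.0048 -0.0009  0.0091] pos [ 0.4668 -0.2466  0.1625] F [ 0.32 -0.19 -0.61] T [ 0.03 -0.   -0.03] w 0.0131 q6 -0.08
```

Call:
play_rows(series=[{"travel":[-0.003,0.002,0.006],"turn":[-0.005,-0.001,0.009],"fingers":0},{"travel":[0,0,0.006],"turn":[0,0,0],"fingers":0},{"travel":[0,0,0],"turn":[0,0,0],"fingers":0},{"travel":[0,0,0],"turn":[0,0,0],"fingers":0}])

```text
t: 8.62
ee_pos: [0.4678, -0.251, 0.152]
tcp_rot: [0.851, 0.524, 0.001, 0.001]
contact_force: [-0.9, -0.7, -1.6]
width: 0.0131
```

```bash
python3 d.py .4674 -.2503 .15 63.3; python3 look.py w7; python3 - <<'E'
import cv2
im=cv2.imread('pics/w7.png'); cv2.imwrite('pics/w7t.png',cv2.resize(cv2.convertScaleAbs(im[170:290,170:340],alpha=1.6),None,fx=4.5,fy=4.5,interpolation=cv2.INTER_CUBIC))
E
```

```text
t 8.62 travel [ 0.0005 -0.0007  0.002 ] turn [ 0.0026  0.0004 -0.0006] pos [ 0.4678 -0.251   0.152 ] F [-0.87 -0.68 -1.55] T [ 0.   -0.02  0.02] w 0.0131 q6 -0.07
8.6167 [ 0.4678 -0.251   0.152 ] [8.514e-01 5.245e-01 5.000e-04 1.200e-03] F [-0.87 -0.68 -1.55] w 0.01313783142174791 tool x [ 4.498e-01  8.931e-01 -4.000e-04] q6 -0.074
```

View pics/w7t.png

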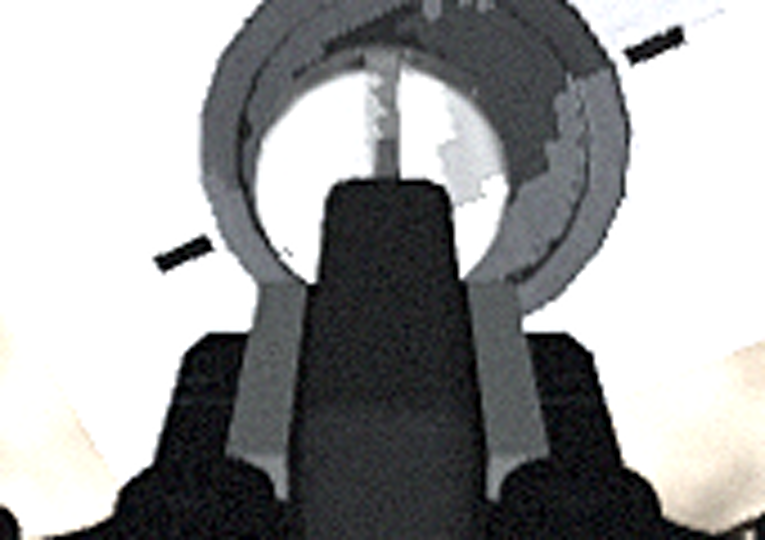

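```bash
python3 - <<'E'
import cv2
im=cv2.imread('pics/w7.png'); cv2.imwrite('pics/w7u.png',cv2.resize(cv2.convertScaleAbs(im[172:222,225:290],alpha=1.0),None,fx=12,fy=12,interpolation=cv2.INTER_CUBIC))
E
```

```text
(no output)
```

View pics/w7u.png

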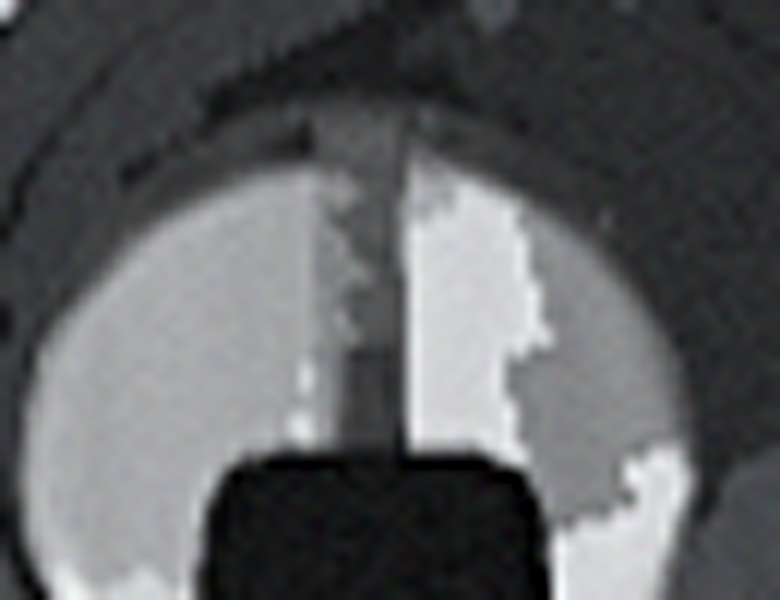

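The close crop shows the blade (columns 340–403) inside the slot's width (315–405), about 0.6 mm to the right of its centre line. I'll correct that and descend gently.

Call:
play_rows(series=[{"travel":[0.0005,-0.0006,0.002],"turn":[0.002,0,0],"fingers":0},{"travel":[0,0,0.004],"turn":[0,0,0],"fingers":0},{"travel":[0,0,0.003],"turn":[0,0,0],"fingers":0},{"travel":[0,0,0],"turn":[0,0,0],"fingers":0},{"travel":[0,0,0],"turn":[0,0,0],"fingers":0}])

```text
t: 9.08
ee_pos: [0.4677, -0.2505, 0.1431]
tcp_rot: [0.851, 0.524, 0.0, 0.001]
contact_force: [0.8, 0.0, -1.8]
width: 0.0131
```

```bash
python3 d.py .4674 -.2503 .131 63.3
```

```text
t 9.08 travel [ 0.0001 -0.0003  0.0121] turn [ 0.0016  0.0004 -0.0007] pos [ 0.4677 -0.2505  0.1431] F [ 0.84  0.01 -1.75] T [ 0.09 -0.05  0.03] w 0.0131 q6 -0.07
```

Call:
play_rows(series=[{"travel":[0,-0.0003,0.003],"turn":[0,0,0],"fingers":0},{"travel":[0,0,0.002],"turn":[0,0,0],"fingers":0},{"travel":[0,0,0.001],"turn":[0,0,0],"fingers":0},{"travel":[0,0,0],"turn":[0,0,0],"fingers":0}])

```text
t: 9.42
ee_pos: [0.4674, -0.2503, 0.1364]
tcp_rot: [0.851, 0.524, 0.0, 0.001]
contact_force: [-0.5, 0.2, -0.4]
width: 0.0134
```

```bash
python3 d.py .4674 -.2503 .131 63.3; python3 d.py .4674 -.2503 .131 63.3
```

```text
t 9.42 travel [ 0.     -0.      0.0054] turn [ 0.0016  0.0004 -0.0007] pos [ 0.4674 -0.2503  0.1364] F [-0.47  0.21 -0.35] T [ 0.01  0.   -0.02] w 0.0134 q6 -0.07
t 9.42 travel [ 0.     -0.      0.0054] turn [ 0.0016  0.0004 -0.0007] pos [ 0.4674 -0.2503  0.1364] F [-0.47  0.21 -0.35] T [ 0.01  0.   -0.02] w 0.0134 q6 -0.07
```

Call:
play_rows(series=[{"travel":[0,0,0.0015],"turn":[0,0,0],"fingers":0},{"travel":[0,0,0],"turn":[0,0,0],"fingers":0}])

```text
t: 9.58
ee_pos: [0.4674, -0.2503, 0.1348]
tcp_rot: [0.851, 0.524, 0.0, 0.001]
contact_force: [0.3, 0.6, -1.5]
width: 0.0132
```

```bash
python3 d.py .4674 -.2503 .131 63.3
```

```text
t 9.58 travel [0.     0.     0.0038] turn [ 0.0015  0.0005 -0.0006] pos [ 0.4674 -0.2503  0.1348] F [ 0.3   0.57 -1.51] T [-0.02  0.03  0.03] w 0.0132 q6 -0.07
```

Call:
play_rows(series=[{"travel":[0,0,0.0015],"turn":[0,0,0],"fingers":0},{"travel":[0,0,0],"turn":[0,0,0],"fingers":0}])

```text
t: 9.75
ee_pos: [0.4674, -0.2503, 0.1331]
tcp_rot: [0.851, 0.524, 0.0, 0.001]
contact_force: [0.1, 0.1, -1.3]
width: 0.0133
```

```bash
python3 d.py .4674 -.2503 .131 63.3
```

```text
t 9.75 travel [ 0.     -0.      0.0021] turn [ 0.0016  0.0004 -0.0006] pos [ 0.4674 -0.2503  0.1331] F [ 0.12  0.1  -1.33] T [ 0.02  0.04 -0.07] w 0.0133 q6 -0.07
```

No vertical force at a tip height of about 74 mm, so the blade is in the slot. A little deeper.

Call:
play_rows(series=[{"travel":[0,0,0.0012],"turn":[0,0,0],"fingers":0},{"travel":[0,0,0],"turn":[0,0,0],"fingers":0},{"travel":[0,0,0],"turn":[0,0,0],"fingers":0}])

```text
t: 10.0
ee_pos: [0.4674, -0.2503, 0.1319]
tcp_rot: [0.851, 0.524, 0.0, 0.001]
contact_force: [-0.6, -0.8, -0.5]
width: 0.0133
```

```bash
python3 d.py .4674 -.2503 .131 63.3
```

```text
t 10.0 travel [-0.     -0.0001  0.0009] turn [ 0.0017  0.0004 -0.0006] pos [ 0.4674 -0.2503  0.1319] F [-0.61 -0.79 -0.55] T [-0.05  0.03  0.01] w 0.0133 q6 -0.07
```

Call:
play_rows(series=[{"travel":[0,0,0.001],"turn":[0,0,0],"fingers":0},{"travel":[0,0,0],"turn":[0,0,0],"fingers":0},{"travel":[0,0,0],"turn":[0,0,0],"fingers":0}])

```text
t: 10.25
ee_pos: [0.4675, -0.2504, 0.1314]
tcp_rot: [0.851, 0.524, 0.0, 0.001]
contact_force: [-1.0, 1.4, 2.1]
width: 0.013
```

```bash
python3 d.py .4674 -.2503 .131 63.3
```

```text
t 10.25 travel [ 0.     -0.0002  0.0004] turn [ 0.0021  0.0005 -0.0006] pos [ 0.4675 -0.2504  0.1314] F [-0.96  1.44  2.08] T [ 0.17  0.25 -0.03] w 0.013 q6 -0.07
```

Call:
play_rows(series=[{"travel":[0,0,-0.0003],"turn":[0.002,0,0.03],"fingers":0},{"travel":[0,0,0],"turn":[0,0,0.03],"fingers":0},{"travel":[0,0,0],"turn":[0,0,0.03],"fingers":0},{"travel":[0,0,0],"turn":[0,0,0.0],"fingers":0}])

```text
t: 10.58
ee_pos: [0.4675, -0.2503, 0.1318]
tcp_rot: [0.875, 0.484, -0.0, 0.0]
contact_force: [0.0, 0.4, 0.6]
width: 0.0132
```

```bash
python3 d.py .4674 -.2503 .1315 -4
```

```text
t 10.58 travel [-0.     -0.0001  0.0003] turn [3.0000e-04 4.0000e-04 1.0804e+00] pos [ 0.4675 -0.2503  0.1318] F [0.03 0.43 0.61] T [0.06 0.11 0.1 ] w 0.0132 q6 0.02
```

Call:
play_rows(series=[{"travel":[0,0,0.0002],"turn":[0,0,0.04],"fingers":0},{"travel":[0,0,0],"turn":[0,0,0.04],"fingers":0},{"travel":[0,0,0],"turn":[0,0,0.04],"fingers":0},{"travel":[0,0,0],"turn":[0,0,0.04],"fingers":0},{"travel":[0,0,0],"turn":[0,0,0.0],"fingers":0}])

```text
t: 11.0
ee_pos: [0.4675, -0.2503, 0.1318]
tcp_rot: [0.911, 0.412, -0.0, 0.0]
contact_force: [-0.9, 0.3, -1.6]
width: 0.0133
```

```bash
python3 d.py .4674 -.2503 .1315 -4
```

```text
t 11.0 travel [-0.0001 -0.0001  0.0003] turn [3.000e-04 3.000e-04 9.191e-01] pos [ 0.4675 -0.2503  0.1318] F [-0.87  0.35 -1.58] T [0.1  0.07 0.14] w 0.0133 q6 0.18
```

Call:
play_rows(series=[{"travel":[0,0,0.0003],"turn":[0,0,0.04],"fingers":0},{"travel":[0,0,0],"turn":[0,0,0.04],"fingers":0},{"travel":[0,0,0],"turn":[0,0,0.04],"fingers":0},{"travel":[0,0,0],"turn":[0,0,0.04],"fingers":0},{"travel":[0,0,0],"turn":[0,0,0.04],"fingers":0},{"travel":[0,0,0],"turn":[0,0,0.04],"fingers":0},{"travel":[0,0,0],"turn":[0,0,0.0],"fingers":0}])

```text
t: 11.58
ee_pos: [0.4675, -0.2503, 0.1319]
tcp_rot: [0.953, 0.302, -0.0, 0.0]
contact_force: [-1.2, 0.4, -1.5]
width: 0.0131
```

```bash
python3 d.py .4674 -.2503 .1315 -4
```

```text
t 11.58 travel [-0.0001 -0.      0.0004] turn [6.000e-04 2.000e-04 6.844e-01] pos [ 0.4675 -0.2503  0.1319] F [-1.21  0.44 -1.45] T [0.07 0.1  0.08] w 0.0131 q6 0.42
```

Call:
play_rows(series=[{"travel":[0,0,0.0004],"turn":[0,0,0.04],"fingers":0},{"travel":[0,0,0],"turn":[0,0,0.04],"fingers":0},{"travel":[0,0,0],"turn":[0,0,0.04],"fingers":0},{"travel":[0,0,0],"turn":[0,0,0.04],"fingers":0},{"travel":[0,0,0],"turn":[0,0,0.04],"fingers":0},{"travel":[0,0,0],"turn":[0,0,0.04],"fingers":0},{"travel":[0,0,0],"turn":[0,0,0.04],"fingers":0},{"travel":[0,0,0],"turn":[0,0,0.04],"fingers":0},{"travel":[0,0,0],"turn":[0,0,0.04],"fingers":0},{"travel":[0,0,0],"turn":[0,0,0.0],"fingers":0}])

```text
t: 12.42
ee_pos: [0.4675, -0.2502, 0.1319]
tcp_rot: [0.991, 0.134, -0.0, 0.0]
contact_force: [-0.8, 0.1, -0.2]
width: 0.0128
```

```bash
python3 d.py .4674 -.2503 .1315 -4
```

```text
t 12.42 travel [-0.0002  0.      0.0004] turn [ 0.0008 -0.      0.3396] pos [ 0.4675 -0.2502  0.1319] F [-0.82  0.11 -0.18] T [0.06 0.14 0.07] w 0.0128 q6 0.76
```

Call:
play_rows(series=[{"travel":[0,0,0.0004],"turn":[0,0,0.04],"fingers":0},{"travel":[0,0,0],"turn":[0,0,0.04],"fingers":0},{"travel":[0,0,0],"turn":[0,0,0.04],"fingers":0},{"travel":[0,0,0],"turn":[0,0,0.04],"fingers":0},{"travel":[0,0,0],"turn":[0,0,0.04],"fingers":0},{"travel":[0,0,0],"turn":[0,0,0.03],"fingers":0},{"travel":[0,0,0],"turn":[0,0,0.0],"fingers":0}])

```text
t: 13.0
ee_pos: [0.4675, -0.2502, 0.1318]
tcp_rot: [1.0, 0.028, 0.0, 0.0]
contact_force: [-0.9, 0.4, -0.4]
width: 0.0134
```

```bash
python3 d.py .4674 -.2503 .1315 -4;python3 look.py w8
```

```text
t 13.0 travel [-0.0001  0.0001  0.0003] turn [ 0.0008 -0.0002  0.1252] pos [ 0.4675 -0.2502  0.1318] F [-0.95  0.41 -0.36] T [0.08 0.2  0.1 ] w 0.0134 q6 0.98
13.0 [ 0.4675 -0.2502  0.1318] [9.996e-01 2.770e-02 1.000e-04 4.000e-04] F [-0.95  0.41 -0.36] w 0.013441914916079298 tool x [9.985e-01 5.540e-02 1.000e-04] q6 0.976
```

View pics/w8b.png

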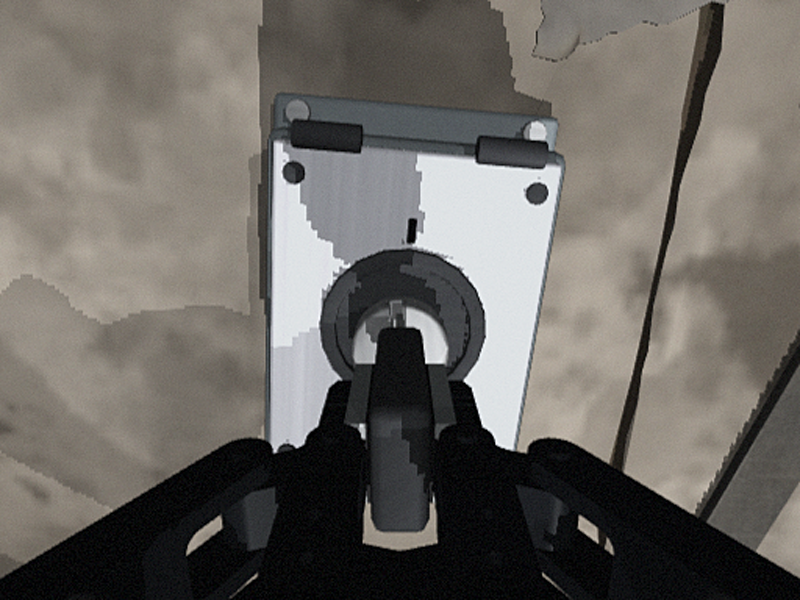

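Call:
play_rows(series=[{"travel":[0,0,0.0003],"turn":[0,0,0.03],"fingers":0},{"travel":[0,0,0],"turn":[0,0,0.03],"fingers":0},{"travel":[0,0,0],"turn":[0,0,0.03],"fingers":0},{"travel":[0,0,0],"turn":[0,0,0.02],"fingers":0},{"travel":[0,0,0],"turn":[0,0,0],"fingers":0}])

```text
t: 13.47
ee_pos: [0.4676, -0.2502, 0.1319]
tcp_rot: [1.0, -0.021, 0.0, 0.0]
contact_force: [-0.7, 0.1, -0.7]
width: 0.0132
```

```bash
python3 d.py .4674 -.2503 .1315 -4;python3 look.py w9; python3 - <<'E'
import cv2
im=cv2.imread('pics/w9.png'); cv2.imwrite('pics/w9u.png',cv2.resize(cv2.convertScaleAbs(im[130:225,190:320],alpha=1.2),None,fx=6,fy=6,interpolation=cv2.INTER_CUBIC))
E
```

```text
t 13.47 travel [-0.0002  0.0001  0.0004] turn [ 0.0009 -0.0003  0.0273] pos [ 0.4676 -0.2502  0.1319] F [-0.65  0.14 -0.66] T [0.08 0.1  0.13] w 0.0132 q6 1.07
13.4667 [ 0.4676 -0.2502  0.1319] [ 9.998e-01 -2.130e-02  1.000e-04  4.000e-04] F [-0.65  0.14 -0.66] w 0.013202814656341771 tool x [ 9.991e-01 -4.250e-02  3.000e-04] q6 1.074
```

View pics/w9u.png

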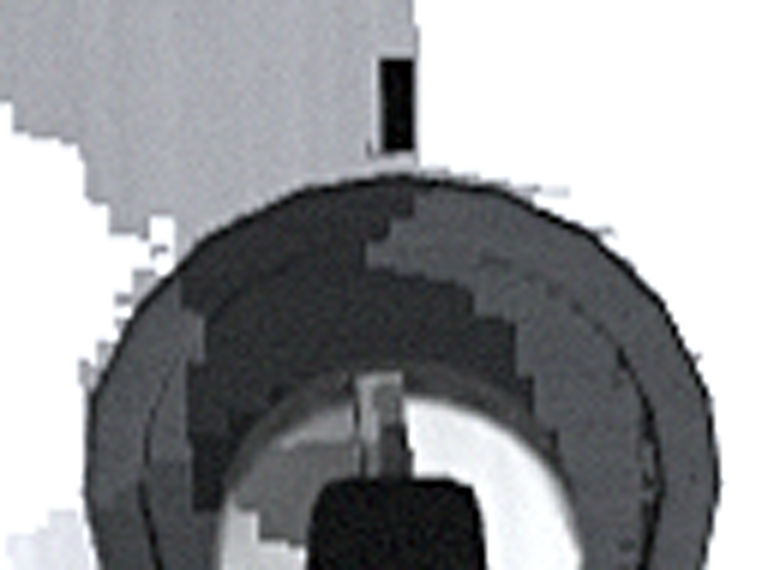

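Call:
play_rows(series=[{"travel":[0,0,0.0003],"turn":[0,0,0.02],"fingers":0},{"travel":[0,0,0],"turn":[0,0,0.02],"fingers":0},{"travel":[0,0,0],"turn":[0,0,0],"fingers":0},{"travel":[0,0,0],"turn":[0,0,0],"fingers":0}])

```text
t: 13.85
ee_pos: [0.4676, -0.2502, 0.1318]
tcp_rot: [0.999, -0.041, 0.0, 0.0]
contact_force: [-0.7, 1.5, 0.5]
width: 0.013
```

```bash
python3 d.py .4674 -.2503 .1315 -4
```

```text
t 13.85 travel [-0.0002  0.0001  0.0003] turn [ 0.0009 -0.0004 -0.0117] pos [ 0.4676 -0.2502  0.1318] F [-0.73  1.49  0.54] T [0.14 0.23 0.16] w 0.013 q6 1.11
```

Now I'll ease the blade off the slot's sides by turning back half the slack, then lift out.

Call:
play_rows(series=[{"travel":[0,0,-0.0005],"turn":[0,0,-0.03],"fingers":0},{"travel":[0,0,0],"turn":[0,0,0],"fingers":0},{"travel":[0,0,-0.003],"turn":[0,0,0],"fingers":0},{"travel":[0,0,-0.004],"turn":[0,0,0],"fingers":0},{"travel":[0,0,-0.006],"turn":[0,0,0],"fingers":0},{"travel":[0,0,-0.01],"turn":[0,0,0],"fingers":0},{"travel":[0,0,-0.02],"turn":[0,0,0],"fingers":0},{"travel":[0,0,-0.03],"turn":[0,0,0],"fingers":0},{"travel":[0,0,-0.02],"turn":[0,0,0],"fingers":0},{"travel":[-0.02,0,0],"turn":[0,0,0],"fingers":0},{"travel":[-0.025,0,0],"turn":[0,0,0],"fingers":0},{"travel":[0,0,0],"turn":[0,0,0],"fingers":0},{"travel":[0,0,0],"turn":[0,0,0],"fingers":0}])

```text
t: 14.93
ee_pos: [0.4214, -0.2475, 0.2374]
tcp_rot: [1.0, -0.027, 0.002, 0.002]
contact_force: [0.7, -0.4, -1.4]
width: 0.0128
```

```bash
python3 d.py .4674 -.2503 .22 -4;python3 look.py w10; python3 - <<'E'
import cv2
im=cv2.imread('pics/w10.png'); cv2.imwrite('pics/w10u.png',cv2.resize(cv2.convertScaleAbs(im[60:260,150:350],alpha=1),None,fx=3,fy=3,interpolation=cv2.INTER_CUBIC))
E
```

```text
t 14.93 travel [0.046  0.0002 0.0176] turn [ 0.0031 -0.0043  0.0162] pos [ 0.4214 -0.2475  0.2374] F [ 0.72 -0.39 -1.41] T [ 0.09 -0.05  0.04] w 0.0128 q6 1.04
14.9333 [ 0.4214 -0.2475  0.2374] [ 0.9996 -0.0268  0.0021  0.0016] F [ 0.72 -0.39 -1.41] w 0.012836284750643726 tool x [ 0.9986 -0.0536  0.0042] q6 1.041
```

View pics/w10u.png

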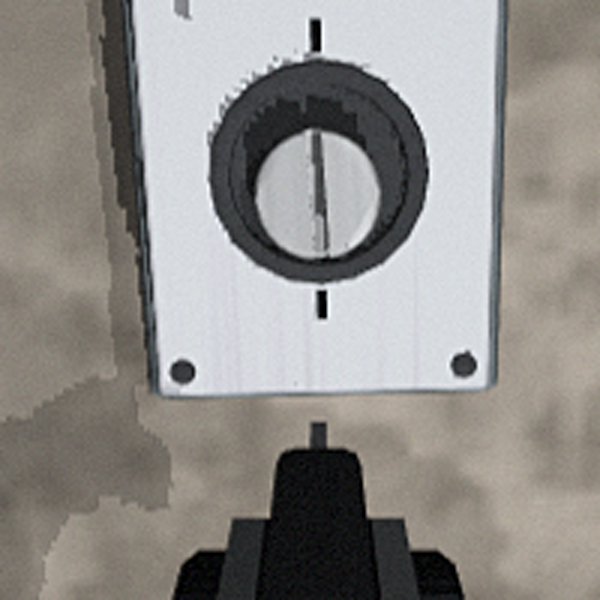

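The picture shows the slot (317,133)–(323,257) in line with the marks (315,35)–(321,303) to about 1.5°, so the fastener is at about 1.54 rad: locked. The blade still sits straight in the grip. Next I turn back to the original grasp heading and return.

Call:
play_rows(series=[{"travel":[0,0,0],"turn":[0,0,-0.1],"fingers":0},{"travel":[0,0,0],"turn":[0,0,-0.12],"fingers":0},{"travel":[0,0,0],"turn":[0,0,-0.12],"fingers":0},{"travel":[0,0,0],"turn":[0,0,-0.12],"fingers":0},{"travel":[0,0,0],"turn":[0,0,-0.12],"fingers":0},{"travel":[0,0,0],"turn":[0,0,-0.12],"fingers":0},{"travel":[0,0,0],"turn":[0,0,-0.12],"fingers":0},{"travel":[0,0,0],"turn":[0,0,-0.12],"fingers":0},{"travel":[0,0,0],"turn":[0,0,-0.12],"fingers":0},{"travel":[0,0,0],"turn":[0,0,-0.12],"fingers":0},{"travel":[0,0,0],"turn":[0,0,-0.12],"fingers":0},{"travel":[0,0,0],"turn":[0,0,-0.12],"fingers":0},{"travel":[0,0,0],"turn":[0,0,0],"fingers":0}])

```text
t: 16.07
ee_pos: [0.4276, -0.2473, 0.2394]
tcp_rot: [0.756, 0.654, 0.0, 0.001]
contact_force: [-0.0, 0.8, -0.9]
width: 0.013
```

```bash
python3 d.py .43 -.2503 .235 165
```

```text
t 16.07 travel [-0.0027  0.0028  0.0044] turn [ 1.4000e-03  2.4000e-03 -1.4536e+00] pos [ 0.4276 -0.2473  0.2394] F [-0.    0.78 -0.94] T [ 0.03  0.01 -0.03] w 0.013 q6 -0.43
```

Call:
play_rows(series=[{"travel":[0,0,0],"turn":[0,0,-0.12],"fingers":0},{"travel":[0,0,0],"turn":[0,0,-0.12],"fingers":0},{"travel":[0,0,0],"turn":[0,0,-0.12],"fingers":0},{"travel":[0,0,0],"turn":[0,0,-0.12],"fingers":0},{"travel":[0,0,0],"turn":[0,0,-0.12],"fingers":0},{"travel":[0,0,0],"turn":[0,0,-0.12],"fingers":0},{"travel":[0,0,0],"turn":[0,0,-0.12],"fingers":0},{"travel":[0,0,0],"turn":[0,0,-0.12],"fingers":0},{"travel":[0,0,0],"turn":[0,0,-0.12],"fingers":0},{"travel":[0,0,0],"turn":[0,0,-0.12],"fingers":0},{"travel":[0,0,0],"turn":[0,0,-0.12],"fingers":0},{"travel":[0,0,0],"turn":[0,0,-0.08],"fingers":0},{"travel":[0,0,0],"turn":[0,0,0],"fingers":0},{"travel":[0,0,0],"turn":[0,0,0],"fingers":0}])

```text
t: 17.23
ee_pos: [0.4326, -0.2469, 0.2396]
tcp_rot: [0.156, 0.988, 0.001, -0.001]
contact_force: [-0.0, 0.0, -1.4]
width: 0.013
```

```bash
python3 d.py .5959 .2702 .225 165
```

```text
t 17.23 travel [0.0034 0.5422 0.0153] turn [ 0.0014 -0.0012 -0.0505] pos [ 0.4326 -0.2469  0.2396] F [-0.    0.05 -1.44] T [0.03 0.   0.02] w 0.013 q6 -1.83
```

Call:
play_rows(series=[{"travel":[0,0.02,0],"turn":[0,0,-0.05],"fingers":0},{"travel":[0,0.035,0],"turn":[0,0,0],"fingers":0},{"travel":[0,0.035,0],"turn":[0,0,0],"fingers":0},{"travel":[0,0.035,0],"turn":[0,0,0],"fingers":0},{"travel":[0,0.035,0],"turn":[0,0,0],"fingers":0},{"travel":[0,0.035,0],"turn":[0,0,0],"fingers":0},{"travel":[0,0.035,0],"turn":[0,0,0],"fingers":0},{"travel":[0,0.035,0],"turn":[0,0,0],"fingers":0},{"travel":[0,0.035,0],"turn":[0,0,0],"fingers":0},{"travel":[0,0.035,0],"turn":[0,0,0],"fingers":0},{"travel":[0,0.035,0],"turn":[0,0,0],"fingers":0},{"travel":[0,0.035,0],"turn":[0,0,0],"fingers":0},{"travel":[0,0.035,0],"turn":[0,0,0],"fingers":0},{"travel":[0,0.035,0],"turn":[0,0,0],"fingers":0},{"travel":[0,0.035,0],"turn":[0,0,0],"fingers":0},{"travel":[0,0.02,0],"turn":[0,0,0],"fingers":0},{"travel":[0,0,0],"turn":[0,0,0],"fingers":0},{"travel":[0,0,0],"turn":[0,0,0],"fingers":0}])

```text
t: 18.73
ee_pos: [0.5998, 0.2863, 0.2385]
tcp_rot: [0.182, 0.983, 0.0, -0.001]
contact_force: [-0.7, -0.9, -0.7]
width: 0.013
```

```bash
python3 d.py .5959 .2702 .225 165
```

```text
t 18.73 travel [-0.0022 -0.0164  0.0135] turn [ 1.000e-04 -1.900e-03 -1.037e-01] pos [0.5998 0.2863 0.2385] F [-0.71 -0.91 -0.71] T [0.   0.05 0.03] w 0.013 q6 -0.8
```

Call:
play_rows(series=[{"travel":[-0.001,-0.008,0.006],"turn":[0,-0.002,-0.05],"fingers":0},{"travel":[-0.001,-0.008,0.006],"turn":[0,0,-0.05],"fingers":0},{"travel":[0,0,0],"turn":[0,0,0],"fingers":0},{"travel":[0,0,0],"turn":[0,0,0],"fingers":0}])

```text
t: 19.07
ee_pos: [0.5959, 0.2689, 0.2258]
tcp_rot: [0.138, 0.99, -0.0, -0.0]
contact_force: [0.4, -0.6, -1.7]
width: 0.0133
```

```bash
python3 d.py .5959 .2702 .12 165
```

```text
t 19.07 travel [0.0003 0.0013 0.1058] turn [-0.0008 -0.0006 -0.0142] pos [0.5959 0.2689 0.2258] F [ 0.44 -0.59 -1.71] T [ 0.02 -0.01  0.06] w 0.0133 q6 -0.91
```

Call:
play_rows(series=[{"travel":[0,0.001,0.02],"turn":[0,0,-0.014],"fingers":0},{"travel":[0,0,0.025],"turn":[0,0,0],"fingers":0},{"travel":[0,0,0.025],"turn":[0,0,0],"fingers":0},{"travel":[0,0,0.015],"turn":[0,0,0],"fingers":0},{"travel":[0,0,0.005],"turn":[0,0,0],"fingers":0},{"travel":[0,0,0],"turn":[0,0,0],"fingers":0},{"travel":[0,0,0],"turn":[0,0,0],"fingers":0}])

```text
t: 19.65
ee_pos: [0.5978, 0.2684, 0.1382]
tcp_rot: [0.142, 0.99, 0.001, 0.003]
contact_force: [-0.1, 0.1, -1.4]
width: 0.0134
```

```bash
python3 d.py .5959 .2702 .105 165
```

```text
t 19.65 travel [0.0025 0.0011 0.0332] turn [ 0.0034  0.0046 -0.0236] pos [0.5978 0.2684 0.1382] F [-0.13  0.14 -1.36] T [ 0.02 -0.02  0.02] w 0.0134 q6 -0.9
```

Call:
play_rows(series=[{"travel":[0.0025,0.001,0.01],"turn":[0.003,0.005,-0.024],"fingers":0},{"travel":[0,0,0.01],"turn":[0,0,0],"fingers":0},{"travel":[0,0,0.008],"turn":[0,0,0],"fingers":0},{"travel":[0,0,0],"turn":[0,0,0],"fingers":0},{"travel":[0,0,0],"turn":[0,0,0],"fingers":0}])

```text
t: 20.07
ee_pos: [0.5968, 0.2708, 0.1113]
tcp_rot: [0.13, 0.992, 0.001, 0.002]
contact_force: [1.2, 0.2, -0.2]
width: 0.013
```

```bash
python3 d.py .5959 .2702 .1 165; python3 look.py w11
```

```text
t 20.07 travel [ 0.0008 -0.0009  0.0113] turn [0.003  0.003  0.0009] pos [0.5968 0.2708 0.1113] F [ 1.16  0.25 -0.21] T [-0.02 -0.04 -0.05] w 0.013 q6 -0.92
20.0667 [0.5968 0.2708 0.1113] [0.1301 0.9915 0.0013 0.0017] F [ 1.16  0.25 -0.21] w 0.013026641710564833 tool x [-0.9662  0.258  -0.003 ] q6 -0.923
```

View pics/w11b.png

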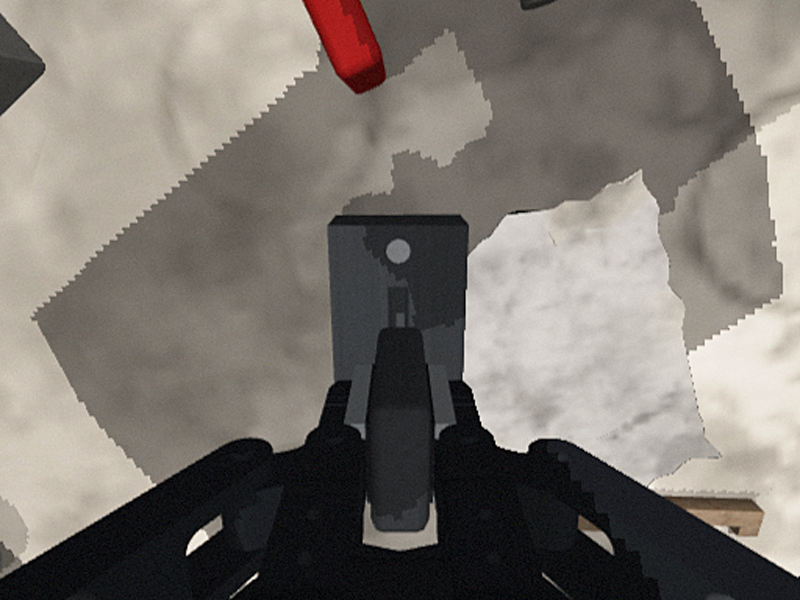

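The view shows the blade tip (401,320) over the pocket mouth (388–408, centre 398). The computed correction of −0.9 mm agrees. Lowering in.

Call:
play_rows(series=[{"travel":[0.001,-0.001,0.004],"turn":[0.003,0.003,0],"fingers":0},{"travel":[0,0,0.006],"turn":[0,0,0],"fingers":0},{"travel":[0,0,0.004],"turn":[0,0,0],"fingers":0},{"travel":[0,0,0],"turn":[0,0,0],"fingers":0},{"travel":[0,0,0],"turn":[0,0,0],"fingers":0}])

```text
t: 20.53
ee_pos: [0.5957, 0.2701, 0.0965]
tcp_rot: [0.13, 0.991, 0.0, 0.0]
contact_force: [0.2, -0.4, -1.3]
width: 0.0131
```

```bash
python3 d.py .5959 .2702 .0638 165
```

```text
t 20.53 travel [-0.0001  0.0002  0.0327] turn [0.0001 0.0002 0.0006] pos [0.5957 0.2701 0.0965] F [ 0.16 -0.39 -1.31] T [ 0.01  0.01 -0.02] w 0.0131 q6 -0.92
```

Call:
play_rows(series=[{"travel":[0,0,0.004],"turn":[0,0,0],"fingers":0},{"travel":[0,0,0.004],"turn":[0,0,0],"fingers":0},{"travel":[0,0,0.004],"turn":[0,0,0],"fingers":0},{"travel":[0,0,0.003],"turn":[0,0,0],"fingers":0},{"travel":[0,0,0],"turn":[0,0,0],"fingers":0}])

```text
t: 20.95
ee_pos: [0.5958, 0.2701, 0.0801]
tcp_rot: [0.13, 0.991, 0.0, 0.0]
contact_force: [0.1, -0.9, -0.3]
width: 0.0135
```

```bash
python3 d.py .5959 .2702 .0638 165
```

```text
t 20.95 travel [-0.0001  0.0001  0.0163] turn [0.0004 0.0005 0.0005] pos [0.5958 0.2701 0.0801] F [ 0.08 -0.89 -0.32] T [ 0.04 -0.    0.06] w 0.0135 q6 -0.92
```

Call:
play_rows(series=[{"travel":[0,0,0.004],"turn":[0,0,0],"fingers":0},{"travel":[0,0,0.004],"turn":[0,0,0],"fingers":0},{"travel":[0,0,0.004],"turn":[0,0,0],"fingers":0},{"travel":[0,0,0.002],"turn":[0,0,0],"fingers":0},{"travel":[0,0,0],"turn":[0,0,0],"fingers":0}])

```text
t: 21.37
ee_pos: [0.5957, 0.2701, 0.0643]
tcp_rot: [0.13, 0.991, 0.0, 0.0]
contact_force: [0.3, -0.1, -1.0]
width: 0.013
```

```bash
python3 d.py .5959 .2702 .0638 165
```

```text
t 21.37 travel [-0.0001  0.0001  0.0005] turn [0.0002 0.0003 0.0005] pos [0.5957 0.2701 0.0643] F [ 0.35 -0.11 -1.04] T [ 0.    0.05 -0.01] w 0.013 q6 -0.92
```

Half a millimetre above home: set it down and open.

Call:
play_rows(series=[{"travel":[0,0,0.0005],"turn":[0,0,0],"fingers":0},{"travel":[0,0,0],"turn":[0,0,0],"fingers":0},{"travel":[0,0,0],"turn":[0,0,0],"fingers":25},{"travel":[0,0,0],"turn":[0,0,0],"fingers":50},{"travel":[0,0,0],"turn":[0,0,0],"fingers":100},{"travel":[0,0,0],"turn":[0,0,0],"fingers":100},{"travel":[0,0,0],"turn":[0,0,0],"fingers":100},{"travel":[0,0,0],"turn":[0,0,0],"fingers":100},{"travel":[0,0,-0.01],"turn":[0,0,0],"fingers":100},{"travel":[0,0,-0.03],"turn":[0,0,0],"fingers":100},{"travel":[0,0,-0.035],"turn":[0,0,0],"fingers":100},{"travel":[0,0,-0.035],"turn":[0,0,0],"fingers":100},{"travel":[-0.02,0,-0.035],"turn":[0,0,0],"fingers":100},{"travel":[-0.02,0,-0.03],"turn":[0,0,0],"fingers":100},{"travel":[0,0,0],"turn":[0,0,0],"fingers":100},{"travel":[0,0,0],"turn":[0,0,0],"fingers":100}])

```text
t: 22.7
ee_pos: [0.6342, 0.259, 0.2525]
tcp_rot: [0.13, 0.992, 0.0, 0.001]
contact_force: [0.6, 0.6, -0.9]
width: 0.0854
```

```bash
python3 d.py .5959 .2702 .0638 165; python3 look.py w12; python3 - <<'E'
from h import *
c,a=grab('scene','s12'); c,b=grab('side','d12'); im=cv2.imread('pics/w12.png')
cv2.imwrite('pics/f12.png',np.hstack([cv2.resize(a[140:210,100:200],(400,300)),cv2.resize(b[130:190,210:310],(400,300))]))
cv2.imwrite('pics/w12c.png',cv2.resize(cv2.convertScaleAbs(im[60:210,180:330],alpha=2),None,fx=4,fy=4))
E
```

```text
t 22.7 travel [0.0401 0.0008 0.1886] turn [0.0004 0.0012 0.0014] pos [0.6342 0.259  0.2525] F [ 0.55  0.6  -0.88] T [-0.03 -0.06 -0.06] w 0.0854 q6 -0.96
22.7 [0.6342 0.259  0.2525] [1.298e-01 9.915e-01 1.000e-04 6.000e-04] F [ 0.55  0.6  -0.88] w 0.08540265046589725 tool x [-0.9663  0.2575 -0.0012] q6 -0.96
```

View pics/w12c.png

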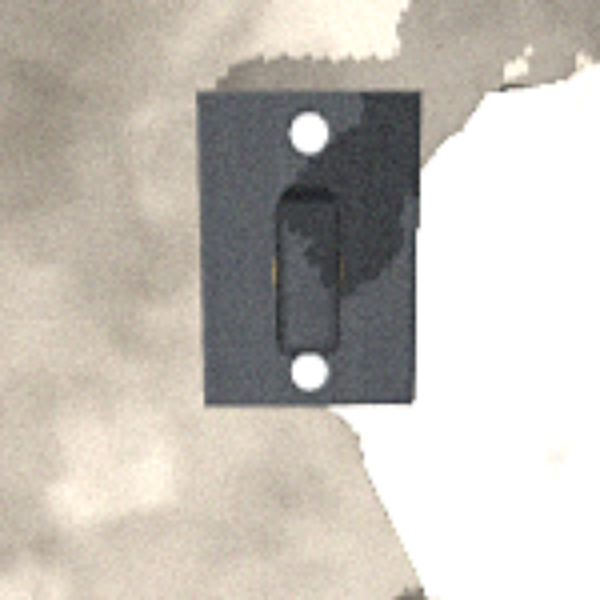

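View pics/f12.png

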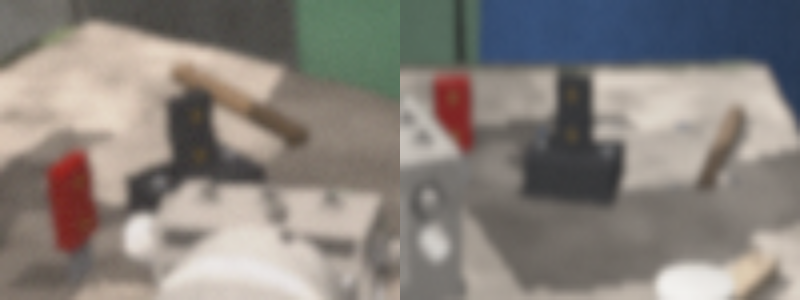

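The handle stands upright on the block exactly as at the start: wrist crop (277–340, 190–352), upright and flush in both fixed views. The gripper is open and clear. Handing in.

```bash
python3 -c "
from plant import robot
print(robot.job_done())"
```

```text
the job is handed in; nothing more can be done
None
```

The fastener is locked and the key is back in its holder. I handed the job in at about 23 s of the 72 s allowed; no verdict was reported.

- **What I did:** I took the black key from its holder and fed the blade into the slot with no sign of touching the rim. It met the slot's floor at a tip height of about 73 mm, 7 mm below the fastener's top. I turned it clockwise about 68° at roughly 0.1–0.15 N m, lifted out, put the key back at its original pose and let go. The force on the tool, read after each move, stayed at about 3 N.
- **Fastener check:** the picture after lifting out showed the slot within about 1.5° of the marks, so it stands at about 1.54 rad.
- **Key check:** the last pictures showed the key upright with its handle on the block, looking as it did at the start. The gripper was open and clear of it.
- **What disagreed:** the wrist camera's calibration was about 1 mm off sideways, so I lined the blade up with the slot directly in the image instead. Fast moves drifted by up to about 16 mm, and I corrected each before going near anything.
- **Not measured:** I did not check the loose parts separately. I saw no contact with them.

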